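Dock a cassette and lock its quarter-turn stud

TASK

First move the smaller amber bottle out of the way and stand it upright elsewhere on the worktop. Then draw the white cassette out from under the sheet-metal bridge, set it fully home in the grey dock, and press its bar-shaped head down and turn it a quarter turn clockwise until the cam catches and the head stays locked down crosswise when you let go. Leave all the other bottles, glassware and loose things where they stand.

Things in the scene. Friction and masses are not known exactly. Their poses are not given: they have to be found in the camera images.
- std_amber_2: The smaller amber glass bottle, 38 mm across, 72 high (body to 62, a narrower black cap above), about 0.09 kg; stands loose in front of the cassette's free end, 135 to 165 mm in front of the bridge, in its way. Origin: centre of its underside. Any free spot will do (the worktop is solid beyond x = 0.37 m where y > 0.05 m; tall instruments stand where x > 0.5, y < 0.07).
- cassette: White loose cassette, 0.3 kg, 170 long (x) x 56 wide (y); deck z=10 to 24 mm on two side rails. Origin: centre of its underside. Lies flat, parallel to the bridge, 60 to 70 mm of its -x end free in front, the head (at its centre; works either way round) under the roof. Draw it out by the sides of its free end, put it down and take it again by the head, as its sides are out of reach in the dock.
- head_grip (a point): Middle of the stud's bar-shaped head: a dark steel bar 50 long x 14 wide x 20 high; with the head up it spans z=40 to 60 mm above the cassette's underside (so 16 mm of free space between bar and deck), this point at z=50. Site x runs along the bar. Gripped across the 14 mm, the cassette can be lifted and carried by it. Below the cassette the stud carries a steel cam, 32 long x 8 wide x 6 high (z 2 to 8 mm with the head up), parallel to the bar.
- plunger (a joint): Travel of the head downward, m: 0 up (sprung), 0.014 fully down. Spring about 2.8 N at the top and 7.7 N at the bottom. In the dock the cam can turn only when pressed deeper than about 0.010; once turned and released, the caught head stands at about 0.006.
- head (a joint): Turn of the head, rad: 0 bar along the cassette's long axis (start; the cam passes the dock's slot only so), pi/2 bar crosswise, stop at both. Grows clockwise seen from above. Stiff: about 0.04 N m friction, so it keeps its angle while carried.
- bay: Fixed sheet-metal storage bridge, 86 wide (y), 125 deep (x), 72 high; roof from z=66 to 72 mm, side walls (70 mm apart inside) and back wall. Open toward its -x. Origin: on the worktop below the middle of the roof's front edge; its x points into the bridge. The cassette slides out along -x on the worktop; it is clear of the bridge when drawn out about 110 mm.
- dock: Fixed grey dock, 206 long (its x) x 94 wide, 48 high, with a flared open-topped recess of 176 x 61 mm for the cassette (2.5 to 3 mm play each side); its walls rise just above the deck of the seated cassette. Origin: centre of its underside on the worktop. In the recess a steel latch plate (top z=30 mm) has a slot 40 x 15 mm along x for the cam, and on its underside a locking groove across the slot.
- dock_seat (a point): Middle of the dock at z=22 mm: the cassette's origin lies here when it is fully home; long axes parallel, either way round.
- filter_tin: Bystander: round white tin with a blue lid, 53 mm across, 42 high, standing on the rear of the bridge's roof. Origin: centre of its underside. Loose; leave it alone.
- std_amber: Bystander: larger amber glass bottle, 46 mm across, 88 high, at the left. Origin: centre of its underside. Loose; leave it alone.
- buffer_white: Bystander: white jar with a blue cap, 60 mm across, 128 high, at the far left. Origin: centre of its underside. Loose; leave it alone.
- hplc_column: Bystander: slim steel column, 15 mm thick, 170 long, lying on the worktop between the bridge and the dock, pointing away from the robot. Origin: centre of its underside. Loose; leave it alone.
- measuring_cylinder: Bystander: slim clear measuring cylinder, foot about 50 mm, 174 high, at the back right near the tall instrument. Origin: centre of its underside. Loose; leave it alone.
- beaker_100: Bystander: clear glass beaker, 53 mm across, 70 high, at the front right. Origin: centre of its underside. Loose; leave it alone.

How it is judged:
On the way, in this order (a step that is already met when the one before it is completed fails the run):
1. the smaller amber bottle stands upright on the worktop, more than 40 mm from where it was (angle between std_amber_2's own z axis and vertical below 0.15 rad and height (world z) of std_amber_2 between -0.01 and 0.01 m and distance of std_amber_2 from where it was at the start of the episode above 0.04 m), for 0.1 s.
2. the cassette is drawn out until its head is clear of the bridge (x of cassette in the frame of bay below -0.04 m), for 0.1 s.
3. the cassette sits fully home in the dock (horizontal distance between cassette and dock_seat below 0.007 m and z of cassette in the frame of dock between 0.019 and 0.0255 m and angle between the x axis of cassette and the x axis of dock, either way round below 0.08 rad and angle between cassette's own z axis and vertical below 0.06 rad), for 0.1 s.
At the end, for the whole second after the job is handed in: Cassette at rest and fully home in the dock (7 mm, 3 mm in height, 0.08 rad), head turned clockwise 1.2 rad or more and caught, 4 to 8.5 mm down by itself; the smaller amber bottle upright on the worktop, over 40 mm from its start (all of step 1 and all of step 3 and value of joint head above 1.2 rad and value of joint plunger between 0.004 and 0.0085 m and linear speed of cassette below 0.02 m/s); the robot touches nothing.
It fails at once if a bystander is knocked over or shifted by more than 30 mm (distance of any of filter_tin, std_amber, buffer_white, hplc_column, measuring_cylinder, beaker_100 from where it was at the start of the episode above 0.03 m or angle between any of filter_tin, std_amber, buffer_white, measuring_cylinder, beaker_100's own z axis and vertical above 0.5 rad).
It fails at once if the smaller amber bottle is tipped over (angle between std_amber_2's own z axis and vertical above 0.6 rad).
It also fails if it takes over 72 s, if anything falls off the work surface, if the arm or the gripper's body presses on something with over 40 N, if the wrist force passes 120 N, or if a joint passes its speed limit or range.

ROBOT

A 7-joint arm with a two-finger parallel gripper is mounted at the origin on a cart in front of the work surface, level with it; the furniture and walls round the work are solid. World frame = base frame: x ahead of the robot, y to its left, z up, the work surface at z = 0. Lengths are in m, angles in rad, forces in N, time in s.
With the tool pointing down it reaches from about 0.4 to 0.875 m from the base axis. Payload 19.3 kg.
Tool frame: the origin (TCP) lies at the very end of the fingers, on their centre line; the grasp point (between the pads) lies 19 mm behind it; x points along the fingers, y is the direction in which the jaws open and shut, and the axes are right-handed (so a half turn about x gives the same grasp; the last joint's range is limited). The gripper opens to 85 mm and grips with 20 to 120 N. Pads are 22 mm wide; open, the fingers measure 114 mm over their backs; the gripper's body (76 mm by 85 mm) begins 54 mm behind the grasp point. The pads swing forward as they close: fully open they stand 13 mm farther back than shut.
Start: joints at [1.263, 0.521, -0.036, 1.599, 0.021, 1.021, -0.113], TCP at [0.147, -0.607, 0.231] pointing down, gripper open.
Joint ranges: [-2.91, 2.91], [-0.3, 2.13], [-1.5, 1.42], [0.17, 2.43], [-1.26, 4.41], [0.16, 1.93], [-2.52, 2.52]. Speed limits (rad/s): [1.89, 1.89, 2.39, 2.39, 3.01, 3.01, 3.01].

INTERFACE

Orientations are given as [roll, pitch, yaw] about the fixed x, y, z axes, in that order (R = Rz(yaw) Ry(pitch) Rx(roll)).
In Python, from workcell import bot, grab_frame, job_done gives the robot as it stands.
- The arm moves only by the shell command python3 -m pendant 'ROWS' [OPENING] [FORCE]. ROWS is JSON, a list of rows, each a list of 4 numbers: the shift along the tool's x, y, z in mm, then the turn about the tool's x in degrees. A call has 1 to 12 rows; each row shifts and turns the commanded pose from where the row before left it, along the tool's axes as they then stand; what a row does not reach is not made up. A row lasts 1/8 s, in which the tool goes at most 62.5 mm and 10.7 degrees, less where a joint would pass 70% of its speed; a pose out of reach is approached as far as the arm can. A call is refused whole if a number of a shift passes 62.5 or a number of a turn 10.7, either way. A call with a gripper value outside its range is refused whole. OPENING is the opening, from -1 (shut) to 1 (fully open), set as the call begins (- or left out, the last holds). The fingers move at their own pace and stop on an object; FORCE is the grip in N (left out, the last holds). Time passes only in rows, so rows that do not move let the fingers close. It gives the time, the measured TCP pose, the force and the opening at its end, in the units of the state.
- bot.observe(): the state, without advancing time (a new reading comes with each control period).
- grab_frame(name): name is "scene" or "top" or "wrist"; returns a dict with "img" (400x640x3 uint8, red, green, blue), "fovy" (degrees; the focal length in pixels is half the picture's height over the tangent of half this angle, whatever the lens; pixels are square), "cx", "cy" (the principal point, pixels), "k1" (the pictures are not rectified: a ray, as slopes to the right and down, at radius r is drawn at 1 + k1 r^2 times it, then the intrinsics apply), "R" (3x3) and "t" (3): a world point X has camera coordinates R X + t. Camera axes: x right, y down, z forward; pixel columns grow to the right and rows downward; lengths in m; the calibration is good to about 2 mm. A picture is of the moment at which its call begins. There is no depth.
- job_done(): hands the job in, once; it reports no verdict.
The state is a dict: "clock": time; "qpos": joint angles; "qd": joint speeds; "joint_efforts": joint torques, N m; "position": TCP position; "tool_rot": TCP orientation; "force": force on the tool from outside, world axes, zero at the start; "moment": the same for the moment, N m; "grip_width": finger opening in m.
Only numpy, scipy, OpenCV 4.12 (cv2) and the standard library are available. Lean on these libraries where they do the work, as an engineer would, in place of code of your own. Each camera call takes 0.05 s, during which the arm holds its last target.

## Working session

There is one attempt and no reset: what is moved stays moved. The work goes in short steps, Python scripts to look and compute and a shell command to move; the robot and the scene stay as the last step left them, time stands still between calls to the robot, and variables do not carry over. Pictures are saved under pics/ and viewed, and the job is handed in when it is done.

```bash
ls; mkdir -p pics
python3 - <<'E'
from workcell import bot, grab_frame
import cv2
print(bot.observe())
for n in ["scene","top","wrist"]:
    f=grab_frame(n); cv2.imwrite(f"pics/{n}0.png",f["img"][:,:,::-1])
    print(n,f["fovy"],f["cx"],f["cy"],f["k1"],f["R"],f["t"])
E
```

```text
pics
{'clock': 0.0, 'qpos': array([ 1.26280229,  0.5220123 , -0.03629769,  1.59998876,  0.02120456,
        1.02108695, -0.11278472]), 'qd': array([ 7.18300925e-04,  1.74362604e-03, -1.00756041e-04,  1.84097538e-04,
        1.57885394e-03,  8.89353066e-05,  1.04978125e-03]), 'joint_efforts': array([ 5.17666231e-04, -9.27125359e+01,  1.98021702e+00, -3.69932806e+01,
        1.79105625e-02,  8.14692961e-03,  3.30518742e-05]), 'position': array([ 0.14709496, -0.6071094 ,  0.23073402]), 'tool_rot': array([-1.483249  ,  1.56968594,  1.89611927]), 'force': array([-0.04271739,  0.56400333, -0.23028458]), 'moment': array([-0.00712075,  0.0212822 , -0.03304909]), 'grip_width': 0.08538765564189915}
scene 54.18257800327383 313.41326634104166 204.51127861450416 -0.04914455873190858 [[-0.44726362 -0.89407807 -0.02407601]
 [-0.42529108  0.23627883 -0.87367031]
 [ 0.78681812 -0.38052163 -0.48592235]] [0.4989883  0.27376888 0.80239694]
top 46.362279194132526 318.3472281878796 205.26289700972046 -0.024275520442095733 [[-0.0021867  -0.99939481 -0.03471648]
 [-0.99428563  0.00587821 -0.10659051]
 [ 0.10673008  0.03428502 -0.99369675]] [0.27904192 0.60629058 1.1204074 ]
wrist 64.97851734081141 318.05391852702957 201.9775296490879 -0.02268108390174077 [[ 2.36139171e-01 -9.71718787e-01 -9.44205248e-04]
 [-9.24939377e-01 -2.25068866e-01  3.06318715e-01]
 [-2.97868161e-01 -7.14605147e-02 -9.51928544e-01]] [-0.62433362 -0.03892271  0.37913044]
```

View pics/scene0.png

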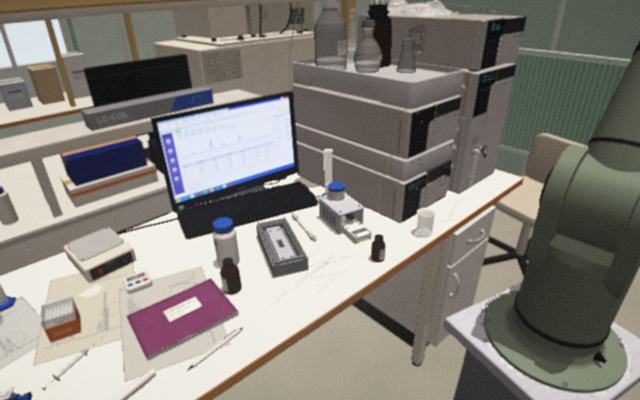

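View pics/top0.png

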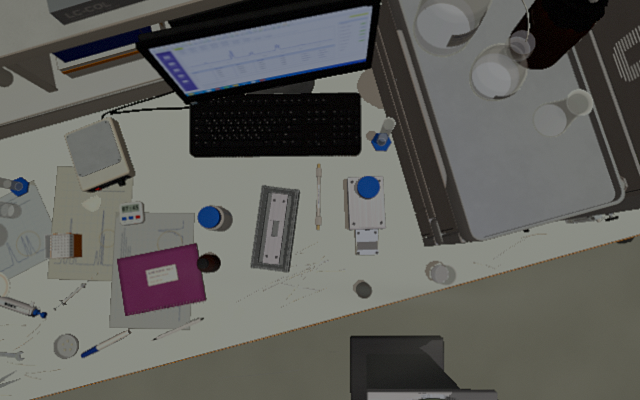

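```bash
cat > h.py <<'E'
import numpy as np, cv2
from workcell import bot, grab_frame
def K(f):
    fl=200/np.tan(np.radians(f["fovy"])/2)
    return np.array([[fl,0,f["cx"]],[0,fl,f["cy"]],[0,0,1.]]),np.array([f["k1"],0,0,0.])
def p2w(f,u,v,z):
    k,d=K(f); s=cv2.undistortPoints(np.array([[[u,v]]],float),k,d)[0,0]
    R=np.array(f["R"]);c=-R.T@f["t"]; r=R.T@np.array([s[0],s[1],1]); return c+r*(z-c[2])/r[2]
def w2p(f,X):
    k,d=K(f); return cv2.projectPoints(np.array(X,float).reshape(-1,3),cv2.Rodrigues(np.array(f["R"]))[0],np.array(f["t"],float),k,d)[0][:,0]
def crop(f,x0,y0,x1,y1,s,name,pts=None):
    im=cv2.resize(f["img"][y0:y1,x0:x1,::-1],None,fx=s,fy=s,interpolation=cv2.INTER_CUBIC)
    im=np.clip(im.astype(float)*1.5,0,255).astype(np.uint8) if f["img"].mean()<110 else im
    if pts is not None:
        for p in w2p(f,pts): cv2.circle(im,(int((p[0]+.5-x0)*s),int((p[1]+.5-y0)*s)),2,(0,0,255),-1)
    cv2.imwrite(f"pics/{name}.png",im)
E
python3 - <<'E'
from h import *
f=grab_frame("top")
crop(f,240,170,400,310,5,"t1"); 
g=grab_frame("scene"); crop(g,210,170,450,290,3.3,"s1")
c=lambda f:-np.array(f["R"]).T@f["t"]
print(c(f),c(g))
E
```

```text
[0.48385503 0.23689596 1.18765737] [-0.29172968  0.6867781   0.6411    ]
```

```bash
python3 -c "
import cv2;print(cv2.imread('pics/t1.png').shape)"
```

```text
(700, 800, 3)
```

View pics/t1.png

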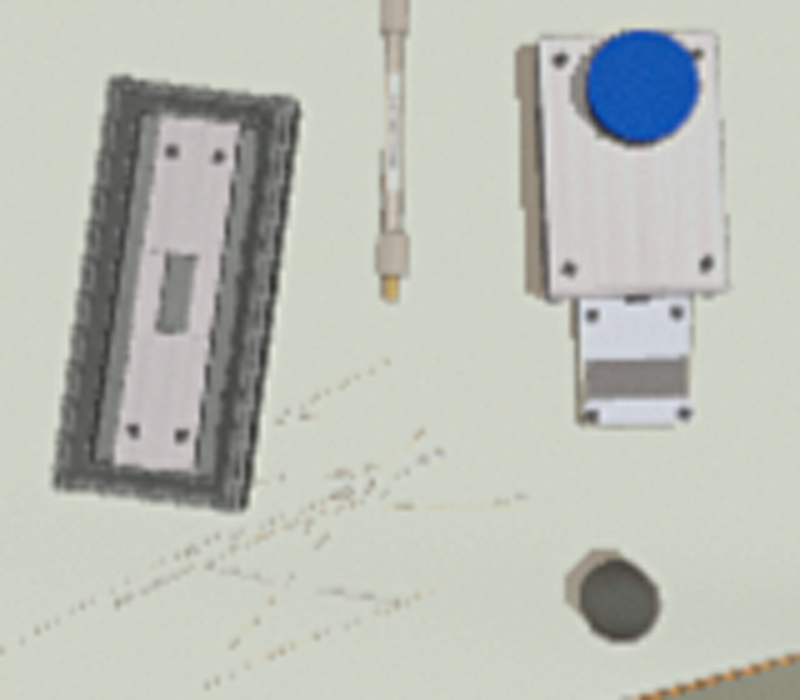

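View pics/s1.png

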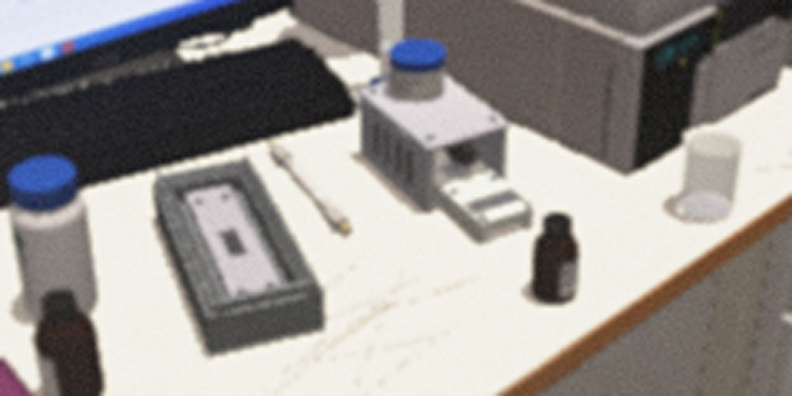

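Run:
```python
from h import *
f=grab_frame("top")
def q(x,y,z): return p2w(f,(x+.5)/5-.5+240,(y+.5)/5-.5+170,z)
def Q(n,L,z):
    P=np.array([q(x,y,z)[:2] for x,y in L]); print(n,P.round(4).tolist(),'mean',P.mean(0).round(4)); return P
A=Q('roof',[(540,37),(718,33),(727,290),(549,299)],.072)
print('angs',[np.degrees(np.arctan2(*(A[i]-A[j])[::-1])).round(2) for i,j in((1,0),(2,3),(0,3),(1,2))])
A=Q('cas',[(578,300),(690,297),(692,423),(582,425)],.024)
print('angs',[np.degrees(np.arctan2(*(A[i]-A[j])[::-1])).round(2) for i,j in((1,0),(2,3),(0,3),(1,2))])
A=Q('dock',[(113,77),(300,100),(245,510),(55,487)],.048)
print('angs',[np.degrees(np.arctan2(*(A[i]-A[j])[::-1])).round(2) for i,j in((1,0),(2,3),(0,3),(1,2))], np.linalg.norm(A[1]-A[0]),np.linalg.norm(A[3]-A[0]))
Q('slot',[(163,253),(196,255),(190,333),(156,332)],.030)
Q('plate',[(158,115),(241,123),(196,472),(114,465)],.030)
Q('screws',[(172,151),(219,156),(182,435),(133,430)],.030)
Q('amb',[(620,600)],.062)
Q('tin',[(641,86)],.114)
g=grab_frame("scene")
def q2(x,y,z): return p2w(g,(x+.5)/3.3-.5+210,(y+.5)/3.3-.5+170,z)
print('ambscene cap',q2(557,222,.072), 'bottom',q2(553,290,0))
print('edges', q(660,700,0),q(800,655,0))
# fit edge
for u,v in((310,315),(200,345),(400,298),(500,270)): print(p2w(f,u,v,0))
```

```text
roof [[0.6719, 0.2046], [0.6732, 0.1189], [0.5493, 0.1167], [0.5453, 0.2014]] mean [0.6099 0.1604]
angs [np.float64(-89.14), np.float64(-87.35), np.float64(1.43), np.float64(1.0)]
cas [[0.5474, 0.1855], [0.5487, 0.1299], [0.4864, 0.1299], [0.4856, 0.1841]] mean [0.517  0.1573]
angs [np.float64(-88.71), np.float64(-89.12), np.float64(1.24), np.float64(0.04)]
dock [[0.6576, 0.4153], [0.6454, 0.3224], [0.4449, 0.3488], [0.456, 0.4417]] mean [0.551 0.382]
angs [np.float64(-97.47), np.float64(-96.84), np.float64(-7.43), np.float64(-7.48)] 0.0937148169210183 0.20329652924533634
slot [[0.5714, 0.3921], [0.5703, 0.3756], [0.5315, 0.3783], [0.532, 0.3953]] mean [0.5513 0.3853]
plate [[0.6409, 0.3952], [0.6365, 0.3534], [0.4629, 0.3749], [0.4664, 0.4156]] mean [0.5517 0.3848]
screws [[0.6226, 0.388], [0.62, 0.3644], [0.4811, 0.382], [0.4836, 0.4063]] mean [0.5518 0.3852]
amb [[0.4028, 0.1687]] mean [0.4028 0.1687]
tin [[0.6415, 0.1593]] mean [0.6415 0.1593]
ambscene cap [0.39321801 0.17092978 0.072     ] bottom [0.3991503  0.16569971 0.        ]
edges [0.34901638 0.14560151 0.        ] [0.37112494 0.07566548 0.        ]
[0.33552811 0.29936483 0.        ]
[0.26041357 0.57588112 0.        ]
[0.37752108 0.07455022 0.        ]
[ 0.44607286 -0.17586385  0.        ]
```

```bash
cat >> h.py <<'E'
from scipy.spatial.transform import Rotation as Rot
def tool():
    s=bot.observe(); return np.array(s["position"]),Rot.from_euler("xyz",s["tool_rot"]).as_matrix(),s
def goto(targets,jawyaw=None):
    """print tool-axis shifts (mm) to successive world TCP targets; turn for jaw axis yaw (deg)"""
    p,R,s=tool(); 
    print("t=%.2f"%s["clock"],"p",p.round(4),"F",s["force"].round(1),"w",round(s["grip_width"],4),"tilt",np.degrees(np.arccos(np.clip(-R[2,0],-1,1))).round(2),"jaw yaw",np.degrees(np.arctan2(R[1,1],R[0,1])).round(2), "z",R[:,2].round(3), "q",s["qpos"].round(2))
    for t in targets:
        d=R.T@(np.array(t)-p)*1000; print("  ->",t,"shift",d.round(1),"rows>=",np.ceil(np.linalg.norm(d)/62.5)); p=np.array(t,float)
    if jawyaw is not None:
        a=np.degrees(np.arctan2(R[1,1],R[0,1])); e=(jawyaw-a+90)%180-90
        print("  turn about tool x (down):",-e.round(2))
E
python3 - <<'E'
from h import *
goto([(.30,-.33,.26),(.41,-.1,.26),(.4,.167,.20)],91)
f=grab_frame("top");print(p2w(f,440,275,0),p2w(f,425,245,0),p2w(f,478,240,0.2))
E
```

```text
t=0.35 p [ 0.1472 -0.6074  0.2312] F [-0.4  0.6 -0. ] w 0.085 tilt 0.01 jaw yaw -76.38 z [-0.972 -0.236 -0.   ] q [ 1.26  0.52 -0.04  1.6   0.02  1.02 -0.11]
  -> (0.3, -0.33, 0.26) shift [ -28.8 -233.6 -213.8] rows>= 6.0
  -> (0.41, -0.1, 0.26) shift [   0.  -197.6 -161.1] rows>= 5.0
  -> (0.4, 0.167, 0.2) shift [  60.1 -261.8  -53.2] rows>= 5.0
  turn about tool x (down): 12.62
[ 0.43416033 -0.02625436  0.        ] [0.50913582 0.00922058 0.        ] [ 0.51485204 -0.06315658  0.2       ]
```

```bash
python3 -m pendant '[[-5,-39,-36,0],[-5,-39,-36,0],[-5,-39,-36,0],[-5,-39,-36,0],[-5,-39,-36,0],[-4,-39,-34,0],[0,-39,-30,0],[0,-39,-30,0],[0,-39,-30,0],[0,-39,-30,0],[0,-39,-30,0],[0,0,0,0]]'; python3 -c "
from h import *
goto([(.4,.167,.20)],-89)"
```

```text
clock: 1.9
position: [0.4011, -0.1019, 0.2605]
tool_rot: [-2.801, 1.57, 0.583]
force: [-0.4, -1.1, -0.1]
grip_width: 0.0858
t=1.90 p [ 0.4011 -0.1019  0.2605] F [-0.4 -1.1 -0.1] w 0.0858 tilt 0.06 jaw yaw -76.1 z [-0.971 -0.24  -0.001] q [ 0.44  0.16 -0.37  2.07  0.07  0.93 -1.3 ]
  -> (0.4, 0.167, 0.2) shift [  60.7 -261.3  -63.5] rows>= 5.0
  turn about tool x (down): 12.9
```

```bash
python3 -m pendant '[[10,-44,-10,0],[10,-44,-10,0],[10,-44,-11,0],[10,-44,-11,0],[10,-44,-11,0],[10,-42,-10,0],[0,0,0,10],[0,0,0,3],[0,0,0,0]]'; python3 -c "
from h import *
goto([(.4,.167,.20)],-89)
f=grab_frame('wrist');cv2.imwrite('pics/w1.png',f['img'][:,:,::-1]);np.save('w1.npy',f,allow_pickle=True);print(w2p(f,[(.4,.167,0),(.4,.167,.062),(.4,.167,.072)]))"
```

```text
clock: 3.02
position: [0.3996, 0.1642, 0.2003]
tool_rot: [1.943, 1.57, -1.188]
force: [-0.1, 0.3, 0.9]
grip_width: 0.0855
t=3.02 p [0.3996 0.1642 0.2003] F [-0.1  0.3  0.9] w 0.0855 tilt 0.02 jaw yaw -89.38 z [-1.    -0.011 -0.   ] q [-0.11  0.29 -0.49  2.1   0.19  0.8  -2.29]
  -> (0.4, 0.167, 0.2) shift [ 0.3 -2.8 -0.4] rows>= 1.0
  turn about tool x (down): -0.38
[[315.81126518 175.51841618]
 [315.37266387 190.65853545]
 [315.28468706 193.6967361 ]]
```

View pics/w1.png

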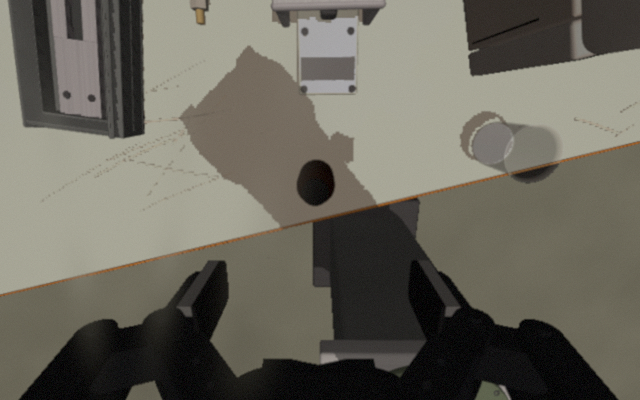

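```bash
python3 -m pendant '[[0,-3,0,-10.6],[0,0,0,-10.6],[0,0,0,-10.6],[0,0,0,-10.6],[0,0,0,-10.6],[0,0,0,-10.6],[0,0,0,-10.6],[0,0,0,-10.6],[0,0,0,-10.6],[0,0,0,-10.6],[0,0,0,-10.6],[0,0,0,-10.6]]'; python3 -m pendant '[[0,0,0,-10.6],[0,0,0,-10.6],[0,0,0,-10.6],[0,0,0,-10.6],[0,0,0,-10.6],[0,0,0,0]]'; python3 -c "
from h import *
goto([(.4,.167,.016)],91)
f=grab_frame('wrist');cv2.imwrite('pics/w2.png',f['img'][:,:,::-1]);np.save('w1.npy',f,allow_pickle=True);print(w2p(f,[(.4,.167,0),(.4,.167,.062),(.4,.167,.072)]))"
```

```text
clock: 4.58
position: [0.3996, 0.1672, 0.2004]
tool_rot: [0.426, 1.57, -0.478]
force: [0.5, -1.4, 0.2]
grip_width: 0.0855
clock: 5.32
position: [0.3995, 0.1673, 0.2002]
tool_rot: [2.387, 1.57, 2.4]
force: [0.2, -0.2, -0.1]
grip_width: 0.085
t=5.33 p [0.3995 0.1673 0.2002] F [ 0.2 -0.2 -0.1] w 0.085 tilt 0.04 jaw yaw 90.78 z [ 1.     0.014 -0.001] q [ 0.41  0.51 -1.22  2.07  0.59  0.97  0.46]
  -> (0.4, 0.167, 0.016) shift [184.2  -0.4   0.5] rows>= 3.0
  turn about tool x (down): -0.22
[[317.31573718 174.64062527]
 [317.20151583 189.66033075]
 [317.17860149 192.67504247]]
```

View pics/w2.png

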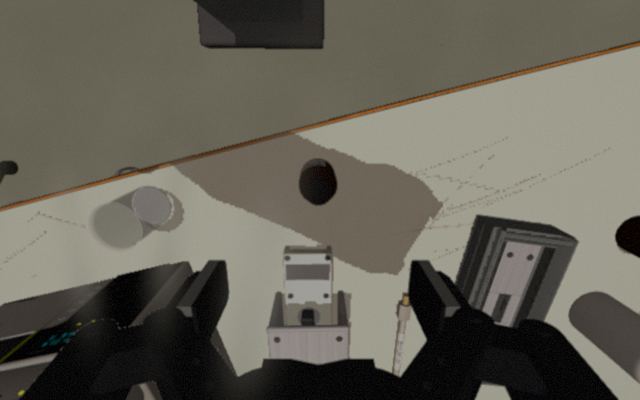

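```bash
python3 -m pendant '[[40,0,0,0],[40,0,0,0],[40,0,0,0],[35,0,0,0],[29,0,0,0],[0,0,0,0]]'; python3 -m pendant '[[0,0,0,0],[0,0,0,0],[0,0,0,0],[0,0,0,0],[0,0,0,0]]' -1 25;  python3 -c "
from h import *
goto([(.4,.167,.03),(.43,.265,.03),(.43,.265,.0175)],91)
f=grab_frame('wrist');cv2.imwrite('pics/w3.png',f['img'][:,:,::-1]);print(-np.array(f['R']).T@f['t'])"
```

```text
clock: 6.12
position: [0.3986, 0.1674, 0.0154]
tool_rot: [-2.674, 1.568, -2.662]
force: [-0.4, 0.1, 0.6]
grip_width: 0.0851
clock: 6.75
position: [0.4, 0.1676, 0.0171]
tool_rot: [-0.193, 1.569, -0.18]
force: [-0.2, -3.0, 14.2]
grip_width: 0.0367
t=6.75 p [0.4    0.1676 0.0171] F [-0.2 -3.  14.2] w 0.0367 tilt 0.09 jaw yaw 90.78 z [1.    0.014 0.002] q [ 0.12  0.78 -0.86  2.2   1.05  0.66  0.06]
  -> (0.4, 0.167, 0.03) shift [-12.9  -0.6   0. ] rows>= 1.0
  -> (0.43, 0.265, 0.03) shift [ 0.  97.6 31.3] rows>= 2.0
  -> (0.43, 0.265, 0.0175) shift [12.5  0.  -0. ] rows>= 1.0
  turn about tool x (down): -0.22
[0.32199428 0.16696317 0.15846116]
```

View pics/w3.png

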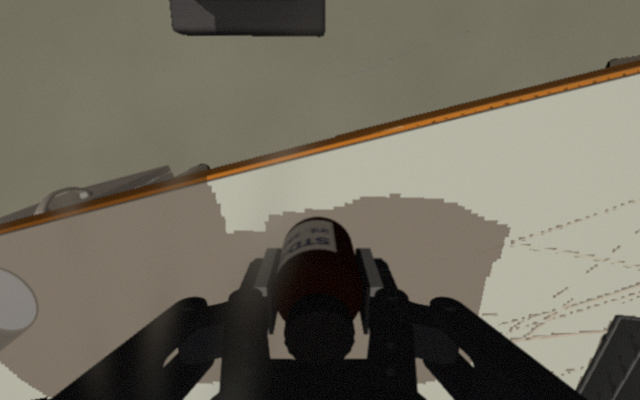

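```bash
python3 -m pendant '[[-15,0,0,0],[-15,0,0,0],[0,25,8,0],[0,25,8,0],[0,25,8,0],[0,23,7,0],[0,0,0,0],[10,0,0,0],[10,0,0,0],[0,0,0,0]]';  python3 -c "
from h import *
goto([(.43,.265,.0175)],91)
f=grab_frame('wrist');cv2.imwrite('pics/w4.png',f['img'][:,:,::-1])"
```

```text
clock: 8.05
position: [0.4286, 0.2654, 0.0254]
tool_rot: [-2.512, 1.569, -2.498]
force: [-0.6, -0.0, -0.0]
grip_width: 0.0369
t=8.05 p [0.4286 0.2654 0.0254] F [-0.6 -0.  -0. ] w 0.0369 tilt 0.09 jaw yaw 90.81 z [ 1.     0.014 -0.001] q [-0.04  0.84 -0.89  2.02  0.96  0.78  0.06]
  -> (0.43, 0.265, 0.0175) shift [ 7.9 -0.4  1.4] rows>= 1.0
  turn about tool x (down): -0.19
```

View pics/w4.png

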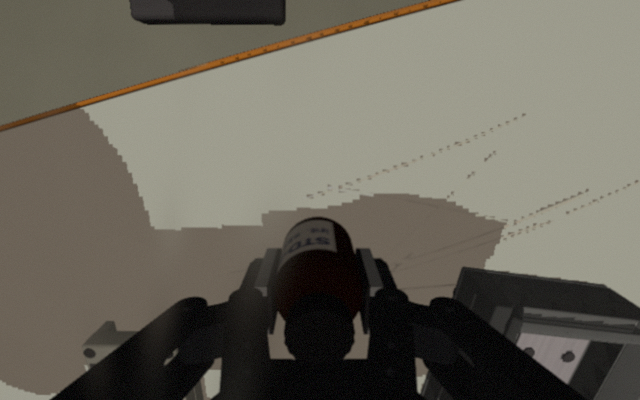

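```bash
python3 -m pendant '[[5,0,0,0],[2,0,0,0],[1,0,0,0],[0,0,0,0]]'; python3 -m pendant '[[0.5,0,0,0],[0,0,0,0]]'
```

```text
clock: 8.6
position: [0.429, 0.2662, 0.0183]
tool_rot: [0.418, 1.571, 0.432]
force: [-0.3, 0.8, -1.4]
grip_width: 0.0366
clock: 8.85
position: [0.429, 0.2662, 0.0178]
tool_rot: [0.384, 1.571, 0.398]
force: [-0.3, 0.5, -0.1]
grip_width: 0.0367
```

```bash
python3 -m pendant '[[0.7,0,0,0],[0,0,0,0]]';python3 -m pendant '[[0,0,0,0],[0,0,0,0],[0,0,0,0],[-20,0,0,0],[-40,0,0,0],[-50,0,0,0],[0,0,0,0]]' 0.4;  python3 -c "
from h import *
goto([(.503,.158,.13)],91)
f=grab_frame('wrist');cv2.imwrite('pics/w5.png',f['img'][:,:,::-1])
f=grab_frame('top');crop(f,240,170,400,310,5,'t5')"
```

```text
clock: 9.1
position: [0.4291, 0.2662, 0.0172]
tool_rot: [-0.054, 1.571, -0.04]
force: [-0.9, -0.7, 3.6]
grip_width: 0.0366
clock: 9.98
position: [0.4301, 0.267, 0.1299]
tool_rot: [0.449, 1.566, 0.463]
force: [-0.1, -0.3, -0.9]
grip_width: 0.0595
t=9.97 p [0.4301 0.267  0.1299] F [-0.1 -0.3 -0.9] w 0.0595 tilt 0.25 jaw yaw 90.8 z [1.    0.014 0.004] q [ 0.07  0.69 -1.04  1.97  0.76  0.93  0.22]
  -> (0.503, 0.158, 0.13) shift [  -0.  -110.    71.4] rows>= 3.0
  turn about tool x (down): -0.2
```

View pics/w5.png

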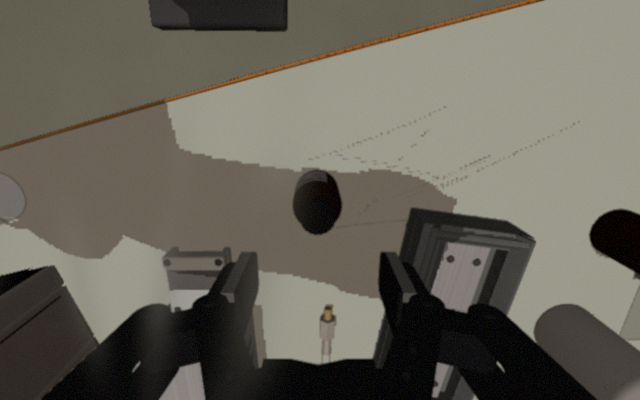

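View pics/t5.png

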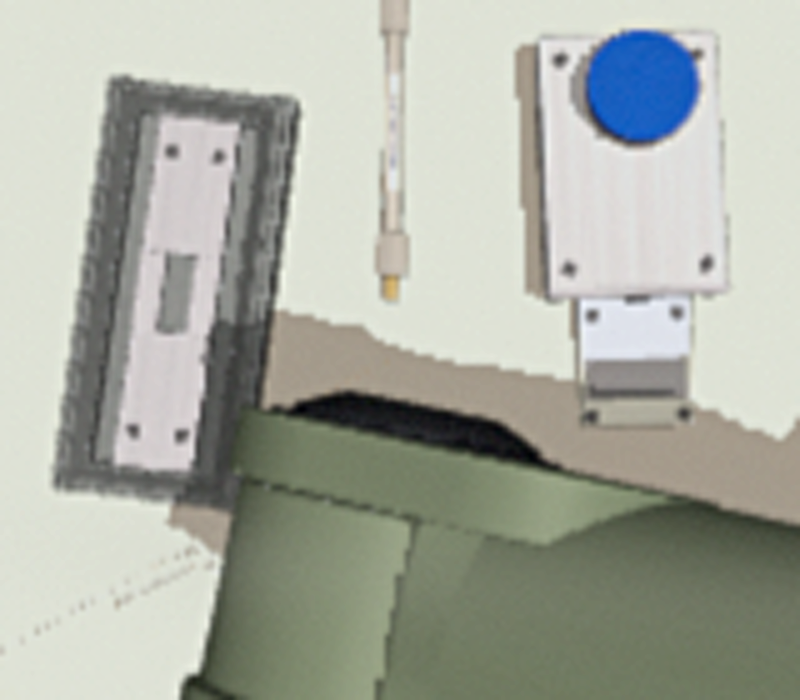

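```bash
python3 -m pendant '[[0,-37,24,0],[0,-37,23,0],[0,-36,23,0],[0,0,0,0],[30,0,0,0],[30,0,0,0],[0,0,0,0]]' 1;  python3 -c "
from h import *
goto([(.5,.1575,.004)],91)
f=grab_frame('wrist');cv2.imwrite('pics/w6.png',f['img'][:,:,::-1])"
```

```text
clock: 10.95
position: [0.4988, 0.1575, 0.0652]
tool_rot: [-2.999, 1.567, -2.983]
force: [0.2, -0.2, -0.2]
grip_width: 0.0851
t=10.95 p [0.4988 0.1575 0.0652] F [ 0.2 -0.2 -0.2] w 0.0851 tilt 0.23 jaw yaw 90.91 z [ 1.     0.016 -0.004] q [ 0.24  0.8  -0.95  1.95  0.87  0.87  0.4 ]
  -> (0.5, 0.1575, 0.004) shift [61.2 -0.   1.5] rows>= 1.0
  turn about tool x (down): -0.09
```

View pics/w6.png

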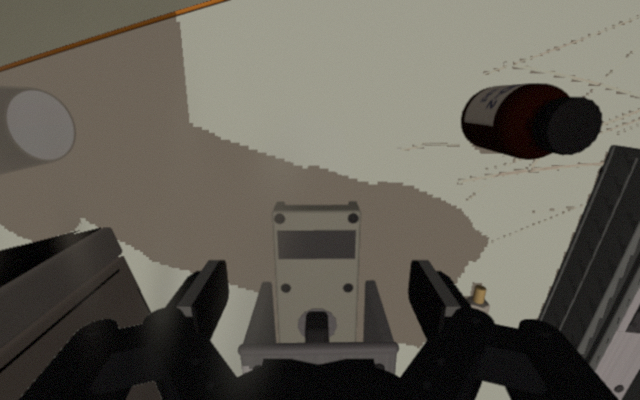

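```bash
python3 -m pendant '[[25,0,0,0],[20,0,0,0],[10,0,0,0],[4,0,0,0],[0,0,0,0]]'; python3 -m pendant '[[0,0,0,0],[0,0,0,0],[0,0,0,0],[0,0,0,0]]' -1 30;  python3 -c "
from h import *
goto([],91)
f=grab_frame('wrist');cv2.imwrite('pics/w7.png',f['img'][:,:,::-1])"
```

```text
clock: 11.62
position: [0.5008, 0.1574, 0.0086]
tool_rot: [0.499, 1.57, 0.514]
force: [0.1, 0.5, 0.1]
grip_width: 0.0852
clock: 12.12
position: [0.5008, 0.1571, 0.0087]
tool_rot: [-0.282, 1.57, -0.268]
force: [-1.3, -1.6, 8.2]
grip_width: 0.055
t=12.12 p [0.5008 0.1571 0.0087] F [-1.3 -1.6  8.2] w 0.055 tilt 0.04 jaw yaw 90.81 z [1.    0.014 0.001] q [ 0.19  0.88 -0.87  1.97  0.99  0.79  0.32]
  turn about tool x (down): -0.19
```

View pics/w7.png

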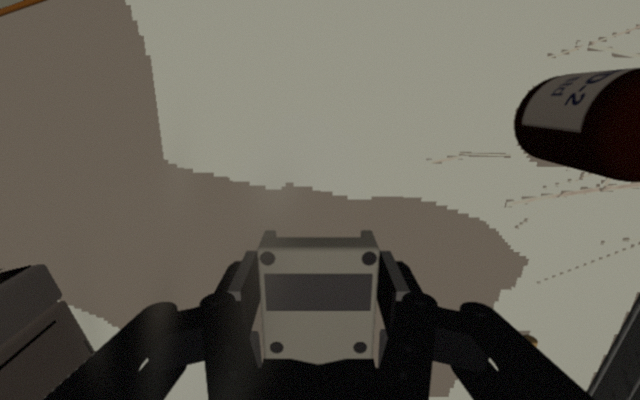

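```bash
python3 -m pendant '[[0,0,-8,0],[0,0,-15,0],[0,0,-18,0],[0,0,-18,0],[0,0,-18,0],[0,0,-18,0],[0,0,-15,0],[0,0,-6,0],[0,0,0,0]]';  python3 -c "
from h import *
goto([],91)
f=grab_frame('top');crop(f,240,170,400,310,5,'t8')
f=grab_frame('wrist');cv2.imwrite('pics/w8.png',f['img'][:,:,::-1])"
```

```text
clock: 13.3
position: [0.3844, 0.1558, 0.0087]
tool_rot: [0.248, 1.57, 0.263]
force: [-4.0, -0.3, 14.5]
grip_width: 0.0551
t=13.30 p [0.3844 0.1558 0.0087] F [-4.  -0.3 14.5] w 0.0551 tilt 0.05 jaw yaw 90.86 z [1.    0.015 0.001] q [ 0.12  0.78 -0.85  2.24  1.11  0.63  0.01]
  turn about tool x (down): -0.14
```

View pics/t8.png

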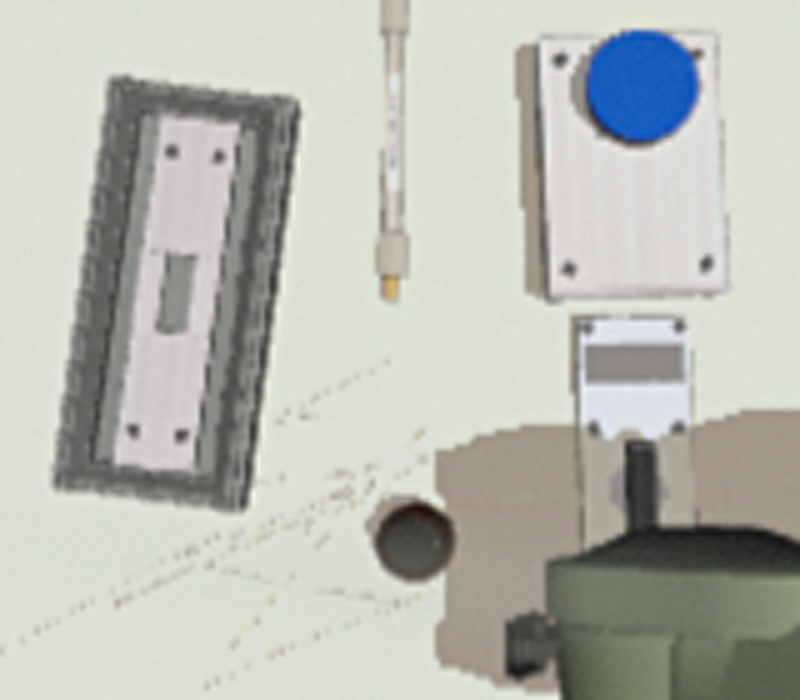

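View pics/w8.png

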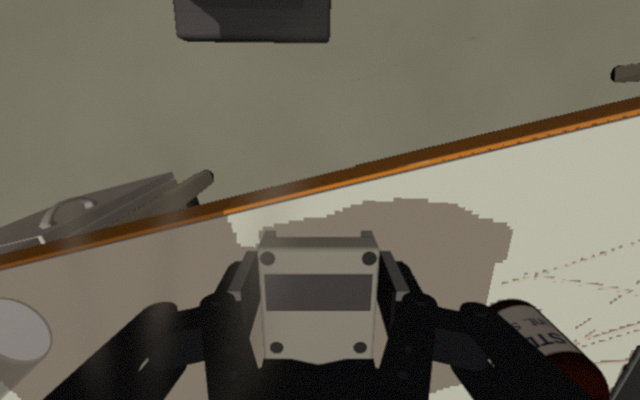

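```bash
python3 -m pendant '[[0,0,0,0],[0,0,0,0],[0,0,0,0],[-30,0,0,0],[-50,0,0,0],[-50,0,0,0],[-20,0,0,0],[0,0,0,0]]' 0.9;  python3 -c "
from h import *
goto([],91)
f=grab_frame('top');crop(f,340,210,400,270,10,'t9')
f=grab_frame('wrist');cv2.imwrite('pics/w9.png',f['img'][:,:,::-1])
print(w2p(f,[(.4545,.157,.06),(.4545,.157,.04),(.4295,.157,.06),(.3695,.157,.024)]))"
```

```text
clock: 14.4
position: [0.3852, 0.1554, 0.159]
tool_rot: [0.011, 1.569, 0.024]
force: [0.6, 0.1, 0.3]
grip_width: 0.0814
t=14.40 p [0.3852 0.1554 0.159 ] F [0.6 0.1 0.3] w 0.0814 tilt 0.13 jaw yaw 90.77 z [1.    0.013 0.002] q [ 0.37  0.53 -1.15  2.16  0.65  0.86  0.4 ]
  turn about tool x (down): -0.23
[[318.54864459 278.49239625]
 [318.52142932 266.92742946]
 [318.98232971 252.66722302]
 [319.88919559 173.7774968 ]]
```

View pics/t9.png

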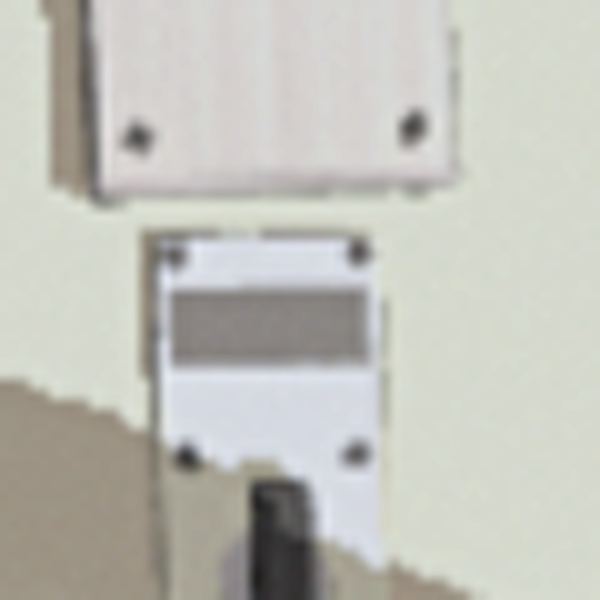

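View pics/w9.png

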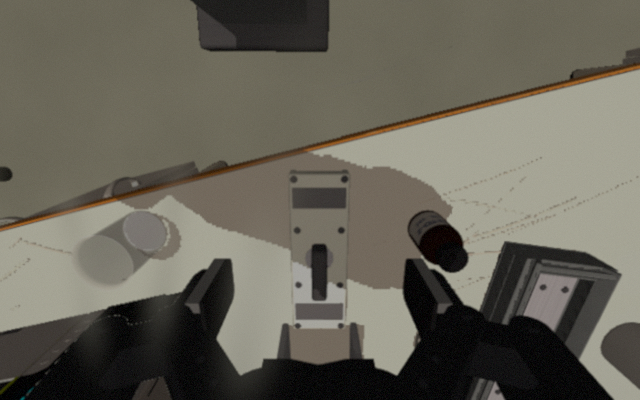

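```bash
python3 -c "
from h import *
f=grab_frame('wrist');crop(f,270,160,370,340,4,'w10')
print(f['t'])
for u,v,z in [(290,171,.024),(349,171,.024),(292,330,.024),(346,330,.024),(313,245,.06),(326,245,.06),(313,300,.06),(326,300,.06)]: print(u,v,p2w(f,u,v,z).round(4))
"
```

```text
[-0.14992414 -0.385837    0.18984229]
290 171 [0.3668 0.1303 0.024 ]
349 171 [0.366  0.1829 0.024 ]
292 330 [0.539  0.1301 0.024 ]
346 330 [0.5382 0.1875 0.024 ]
313 245 [0.4217 0.1519 0.06  ]
326 245 [0.4216 0.1627 0.06  ]
313 300 [0.4757 0.1524 0.06  ]
326 300 [0.4755 0.164  0.06  ]
```

View pics/w10.png

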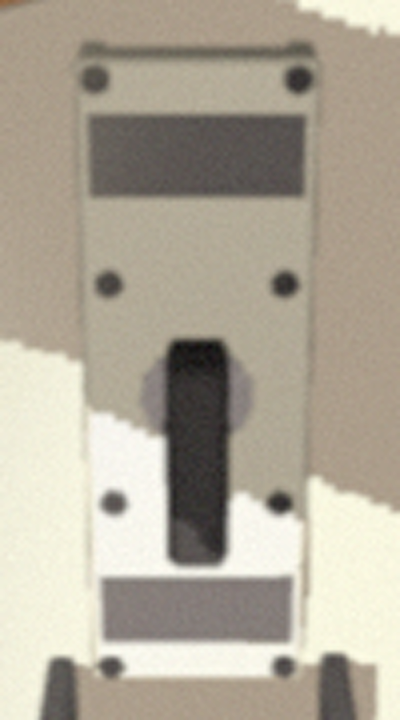

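```bash
python3 -c "
from h import *
f=grab_frame('wrist')
P=[p2w(f,u,v,z) for u,v,z in [(290,173.7,.024),(348.4,173.7,.024),(293.2,329,.024),(345.8,329.3,.024),(312,250,.06),(326.3,250,.06),(312,301,.06),(326.3,301,.06)]]
P=np.array(P);print(P.round(4)); print(P[:4].mean(0),P[4:].mean(0))
g=grab_frame('top'); 
P=np.array([p2w(g,(x+.5)/10-.5+340,(y+.5)/10-.5+210,z) for x,y,z in [(158,235,.024),(380,235,.024),(250,480,.06),(313,482,.06)]]);print(P.round(4))
goto([(.456,.158,.11)],91)
"
```

```text
[[0.3689 0.1303 0.024 ]
 [0.3681 0.1825 0.024 ]
 [0.5371 0.1315 0.024 ]
 [0.5367 0.1874 0.024 ]
 [0.426  0.1512 0.06  ]
 [0.4258 0.1632 0.06  ]
 [0.4763 0.1516 0.06  ]
 [0.4761 0.1644 0.06  ]]
[0.45269911 0.15794525 0.024     ] [0.45103909 0.15759714 0.06      ]
[[0.5388 0.1852 0.024 ]
 [0.5386 0.1302 0.024 ]
 [0.4784 0.1654 0.06  ]
 [0.4779 0.1504 0.06  ]]
t=14.65 p [0.3842 0.1555 0.1574] F [ 0.3 -0.7 -0.3] w 0.0812 tilt 0.08 jaw yaw 90.85 z [ 1.     0.015 -0.001] q [ 0.37  0.53 -1.15  2.16  0.66  0.86  0.4 ]
  -> (0.456, 0.158, 0.11) shift [47.3  1.5 71.9] rows>= 2.0
  turn about tool x (down): -0.15
```

```bash
python3 -m pendant '[[10,1,23,0],[10,1,23,0],[10,0,23,0],[10,0,0,0],[0,0,0,0]]' 0.1;  python3 -c "
from h import *
goto([(.453,.158,.04)],91)
f=grab_frame('wrist');cv2.imwrite('pics/w11.png',f['img'][:,:,::-1])
f=grab_frame('scene');crop(f,300,190,420,280,6,'s11')"
```

```text
clock: 15.28
position: [0.4524, 0.1586, 0.1172]
tool_rot: [-3.041, 1.569, -3.025]
force: [-0.5, 0.7, 0.8]
grip_width: 0.0469
t=15.28 p [0.4524 0.1586 0.1172] F [-0.5  0.7  0.8] w 0.0469 tilt 0.12 jaw yaw 90.88 z [ 1.     0.015 -0.002] q [ 0.29  0.68 -1.03  2.04  0.77  0.88  0.41]
  -> (0.453, 0.158, 0.04) shift [77.2 -0.6  0.8] rows>= 2.0
  turn about tool x (down): -0.12
```

View pics/w11.png

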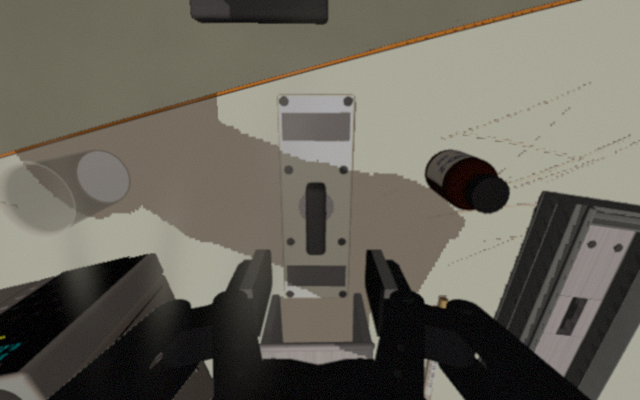

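View pics/s11.png

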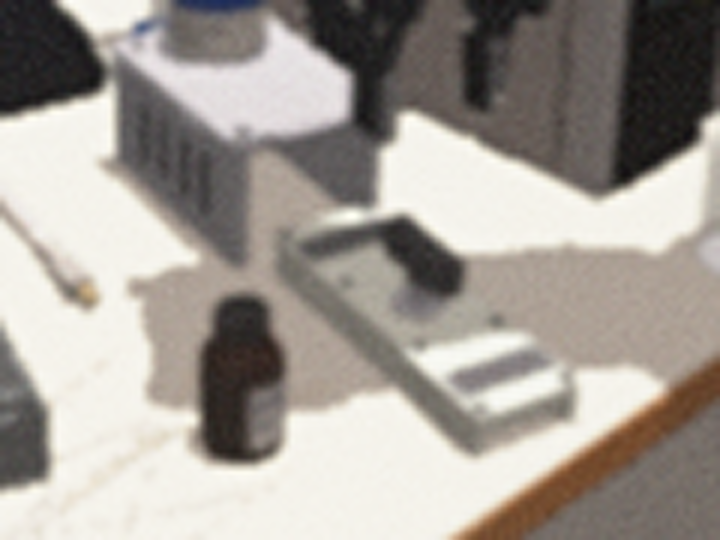

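```bash
python3 -c "
from h import *
f=grab_frame('wrist')
print(w2p(f,[(.453,.158,.06),(.428,.158,.06),(.478,.158,.06),(.368,.1575,.024)]))
crop(f,270,80,370,310,2.5,'w12')"; python3 -m pendant '[[25,0,0,0],[25,0,0,0],[17,0,0,0],[9,0,0,0],[0,0,0,0]]';  python3 -m pendant '[[0,0,0,0],[0,0,0,0],[0,0,0,0],[0,0,0,0],[0,0,0,0]]' -1 70; python3 -c "
from h import *
goto([],91)
f=grab_frame('wrist');cv2.imwrite('pics/w13.png',f['img'][:,:,::-1])"
```

```text
[[316.41072101 220.84366614]
 [316.95265246 185.31002188]
 [315.90744382 253.88920221]
 [317.67212713  90.43222277]]
clock: 16.05
position: [0.4534, 0.1586, 0.0422]
tool_rot: [3.042, 1.571, 3.056]
force: [0.0, 0.3, -0.5]
grip_width: 0.0468
clock: 16.68
position: [0.4538, 0.1585, 0.0422]
tool_rot: [0.204, 1.57, 0.218]
force: [1.9, -0.5, 2.2]
grip_width: 0.0124
t=16.68 p [0.4538 0.1585 0.0422] F [ 1.9 -0.5  2.2] w 0.0124 tilt 0.02 jaw yaw 90.82 z [1.    0.014 0.   ] q [ 0.2   0.79 -0.91  2.07  0.94  0.76  0.27]
  turn about tool x (down): -0.18
```

View pics/w12.png

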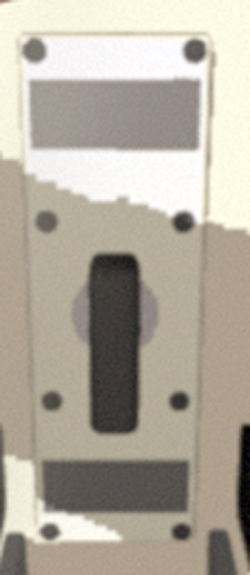

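View pics/w13.png

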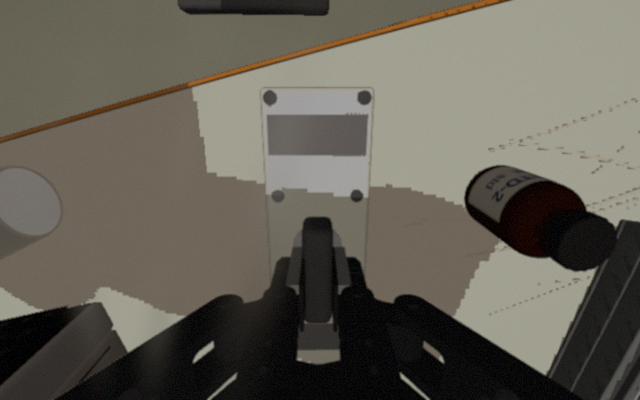

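```bash
python3 -m pendant '[[-8,0,0,0],[-20,0,0,0],[-25,0,0,0],[-25,0,0,0],[-20,0,0,0],[0,0,0,0]]'; python3 -c "
from h import *
goto([(.551,.384,.14)],82.6)
f=grab_frame('wrist');cv2.imwrite('pics/w14.png',f['img'][:,:,::-1])
f=grab_frame('scene');crop(f,240,150,420,280,4,'s14')"
```

```text
clock: 17.48
position: [0.4538, 0.1585, 0.141]
tool_rot: [0.126, 1.569, 0.14]
force: [0.7, 0.3, -4.0]
grip_width: 0.0123
t=17.48 p [0.4538 0.1585 0.141 ] F [ 0.7  0.3 -4. ] w 0.0123 tilt 0.08 jaw yaw 90.81 z [1.    0.014 0.001] q [ 0.32  0.64 -1.07  2.02  0.72  0.92  0.44]
  -> (0.551, 0.384, 0.14) shift [  1.2 224.1 100.3] rows>= 4.0
  turn about tool x (down): 8.21
```

View pics/w14.png

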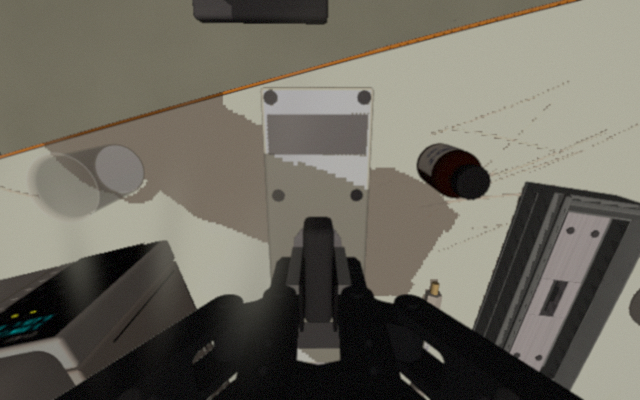

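View pics/s14.png

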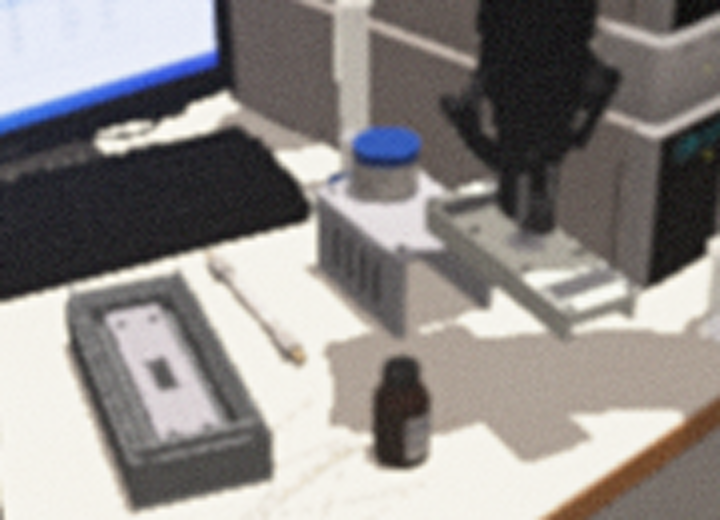

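```bash
python3 -m pendant '[[0,25,11,0],[0,35,16,0],[0,40,18,0],[0,40,18,0],[0,35,15,0],[0,30,13,0],[0,18,9,0],[0,0,0,4],[0,0,0,4.2],[0,0,0,0],[0,0,0,0]]'; python3 -c "
from h import *
goto([(.551,.384,.14)],82.6)
f=grab_frame('wrist');cv2.imwrite('pics/w15.png',f['img'][:,:,::-1])
f=grab_frame('top');crop(f,220,160,320,285,5,'t15')"
```

```text
clock: 18.95
position: [0.5501, 0.3827, 0.1393]
tool_rot: [-2.322, 1.57, -2.449]
force: [-1.1, 0.2, -3.7]
grip_width: 0.0122
t=18.95 p [0.5501 0.3827 0.1393] F [-1.1  0.2 -3.7] w 0.0122 tilt 0.06 jaw yaw 82.73 z [ 0.992 -0.127 -0.001] q [-0.15  0.86 -0.93  1.52  0.74  1.14  0.21]
  -> (0.551, 0.384, 0.14) shift [-0.7  1.4  0.8] rows>= 1.0
  turn about tool x (down): 0.13
```

View pics/w15.png

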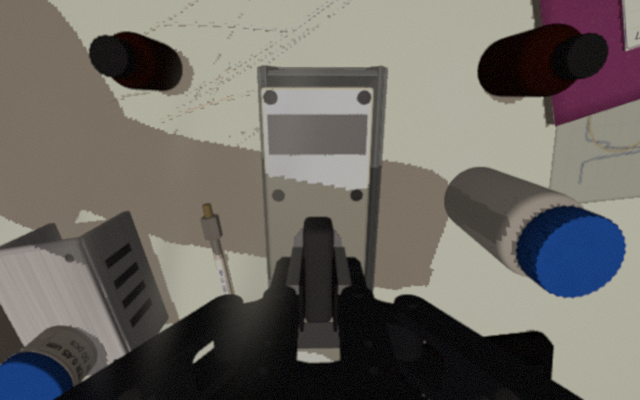

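View pics/t15.png

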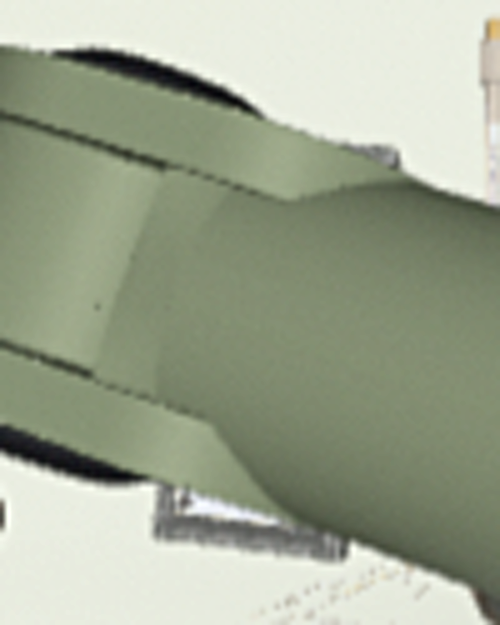

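```bash
python3 -c "
from h import *
f=grab_frame('wrist');crop(f,245,55,400,215,5,'w16')
p,R,s=tool();np.savez('f16.npz',**{k:f[k] for k in f});print(p,s['clock'])"
```

```text
[0.55026858 0.38279428 0.1398455 ] 19.1
```

View pics/w16.png

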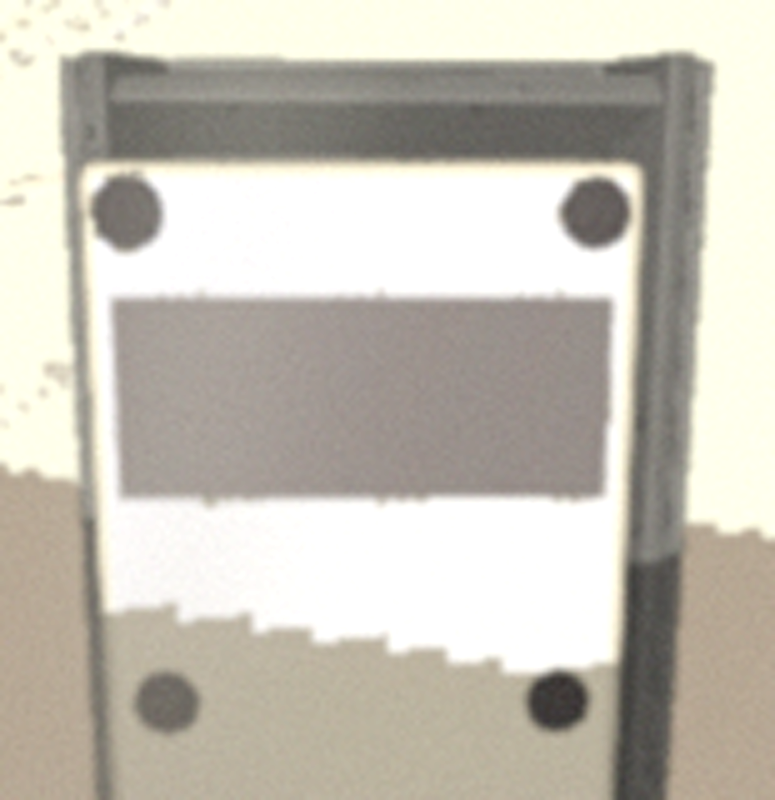

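```bash
python3 -c "
from h import *
f=dict(np.load('f16.npz'))
def q(x,y,z): return p2w(f,(x+.5)/5-.5+245,(y+.5)/5-.5+55,z)
pr=lambda *a:print(*[x.round(4) if hasattr(x,'round') else x for x in a])
A=[q(62,57,.048),q(713,60,.048)];B=[q(97,790,.048),q(667,800,.048)]
pr('dock near',*A,(A[0]+A[1])/2,np.linalg.norm(A[0]-A[1]));pr('dock sides',*B, 'w',np.linalg.norm(B[0]-B[1]))
for a,b in zip(A,B): pr('ang',np.degrees(np.arctan2(*(b-a)[1::-1])))
pr('edge ang',np.degrees(np.arctan2(*(A[1]-A[0])[1::-1])))
zd=.13985-.0182
C=[q(82,163,zd),q(641,163,zd)];D=[q(112,795,zd),q(612,795,zd)]
pr('cas',*C,(C[0]+C[1])/2,np.linalg.norm(C[0]-C[1]));pr(*D,np.linalg.norm(D[0]-D[1]))
for a,b in zip(C,D): pr('ang',np.degrees(np.arctan2(*(b-a)[1::-1])))
pr('edge ang',np.degrees(np.arctan2(*(C[1]-C[0])[1::-1])))
u=np.array([np.cos(np.radians(-7.4)),np.sin(np.radians(-7.4)),0])
pr('dock c',(A[0]+A[1])/2+.103*u,'cas c',(C[0]+C[1])/2+.085*u)
"
```

```text
dock near [0.4449 0.3545 0.048 ] [0.4566 0.4433 0.048 ] [0.4508 0.3989 0.048 ] 0.0896
dock sides [0.551  0.3402 0.048 ] [0.5641 0.4294 0.048 ] w 0.0901
ang -7.6409
ang -7.3644
edge ang 82.4895
cas [0.4634 0.3669 0.1216] [0.4702 0.42   0.1216] [0.4668 0.3935 0.1216] 0.0536
[0.5272 0.3585 0.1216] [0.5341 0.4121 0.1216] 0.0541
ang -7.5102
ang -7.0752
edge ang 82.7185
dock c [0.5529 0.3856 0.048 ] cas c [0.5511 0.3825 0.1216]
```

```bash
python3 -m pendant '[[10,2.5,0.3,0.1],[20,0,0,0],[12,0,0,0],[0,0,0,0],[0,0,0,0]]'; python3 -c "
from h import *
goto([],82.6)
f=grab_frame('wrist');crop(f,245,55,400,215,5,'w17');np.savez('f17.npz',**{k:f[k] for k in f})
f=grab_frame('scene');crop(f,220,180,340,290,6,'s17')"
```

```text
clock: 19.73
position: [0.551, 0.3856, 0.0984]
tool_rot: [1.49, 1.57, 1.36]
force: [0.1, -0.3, -3.7]
grip_width: 0.0122
t=19.73 p [0.551  0.3856 0.0984] F [ 0.1 -0.3 -3.7] w 0.0122 tilt 0.02 jaw yaw 82.53 z [ 0.992 -0.13   0.   ] q [-0.17  0.91 -0.9   1.53  0.78  1.09  0.18]
  turn about tool x (down): -0.07
```

View pics/w17.png

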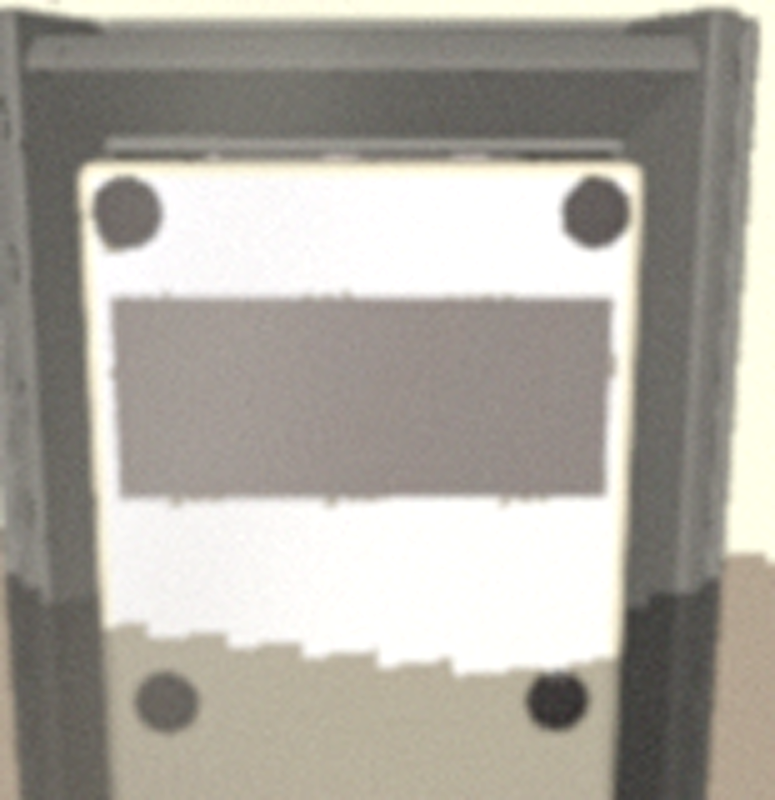

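View pics/s17.png

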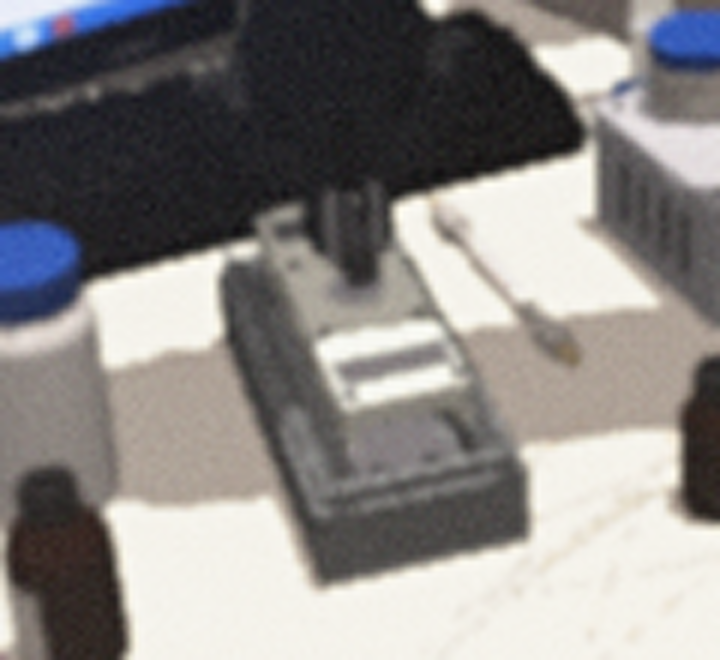

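```bash
python3 -c "
from h import *
f=dict(np.load('f17.npz'));crop(f,230,45,410,145,4.4,'w18')"
```

```text
(no output)
```

View pics/w18.png

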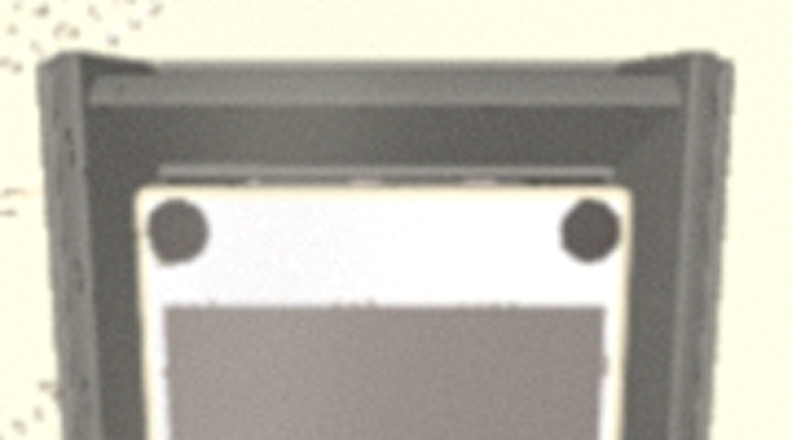

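```bash
python3 -c "
from h import *
f=dict(np.load('f17.npz'))
def q(x,y,z): return p2w(f,(x+.5)/4.4-.5+230,(y+.5)/4.4-.5+45,z)
u=np.array([np.cos(np.radians(-7.45)),np.sin(np.radians(-7.45)),0]);n=np.array([-u[1],u[0],0])
c=-f['R'].T@f['t'];print('cam',u@c,n@c,c[2])
for s in (0,.044):
  for nm,x,y,z in [('dockL',38,62,.048),('dockR',735,62,.048),('dockmid',386,60,.048),('casmid',383,187,.0802),('casL',136,187,.0802),('casR',630,187,.0802)]:
    P=q(x,y,z);P=c+(P-c)*(1+s);print(s,nm,(u@P).round(4),(n@P).round(4), P[2].round(3))
"
```

```text
cam 0.4184944029164953 0.4542542010839812 0.23981171962951556
0 dockL 0.3958 0.4095 0.048
0 dockR 0.3957 0.4986 0.048
0 dockmid 0.3956 0.454 0.048
0 casmid 0.4122 0.4537 0.08
0 casL 0.4122 0.4268 0.08
0 casR 0.4122 0.4806 0.08
0.044 dockL 0.3948 0.4075 0.04
0.044 dockR 0.3947 0.5005 0.04
0.044 dockmid 0.3946 0.4539 0.04
0.044 casmid 0.4119 0.4536 0.073
0.044 casL 0.4119 0.4256 0.073
0.044 casR 0.4119 0.4817 0.073
```

```bash
python3 -m pendant '[[5,0.3,0.8,0],[6,0,0,0],[5,0,0,0],[0,0,0,0]]'; python3 -c "
from h import *
goto([],82.6)
f=grab_frame('wrist');crop(f,230,45,410,145,4.4,'w19')"
```

```text
clock: 20.32
position: [0.5515, 0.3854, 0.0815]
tool_rot: [-2.495, 1.57, -2.625]
force: [0.2, -0.1, -2.9]
grip_width: 0.012
t=20.32 p [0.5515 0.3854 0.0815] F [ 0.2 -0.1 -2.9] w 0.012 tilt 0.05 jaw yaw 82.53 z [ 0.992 -0.13  -0.001] q [-0.18  0.93 -0.89  1.54  0.79  1.07  0.17]
  turn about tool x (down): -0.07
```

View pics/w19.png

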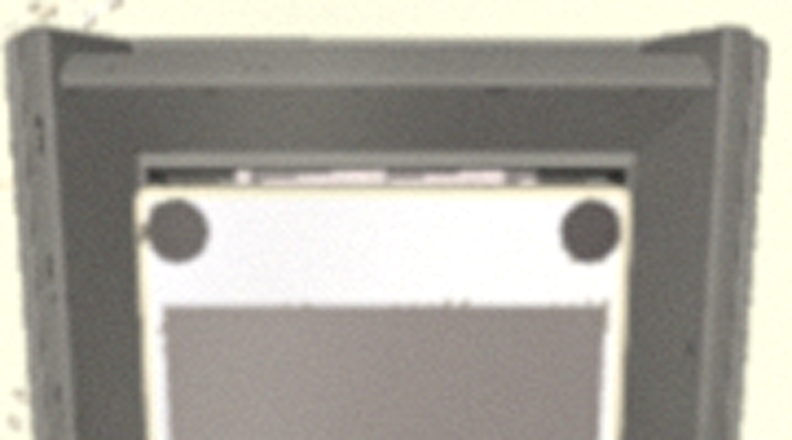

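```bash
python3 -c "
from h import *
f=grab_frame('wrist')
def q(x,y,z): return p2w(f,(x+.5)/4.4-.5+230,(y+.5)/4.4-.5+45,z)
u=np.array([np.cos(np.radians(-7.45)),np.sin(np.radians(-7.45)),0]);n=np.array([-u[1],u[0],0])
for nm,x,y,z in [('dock',386,40,.048),('lipL',138,155,.036),('lipR',635,155,.036),('casL',136,187,.0633),('casR',630,187,.0633)]:
    P=q(x,y,z);print(nm,(u@P).round(4),(n@P).round(4))
"
```

```text
dock 0.3961 0.454
lipL 0.4079 0.4225
lipR 0.4079 0.4856
casL 0.4128 0.4267
casR 0.4128 0.4807
```

```bash
python3 -m pendant '[[4,0.3,-0.4,0],[4,0,0,0],[0,0,0,0]]'; python3 -c "
from h import *
goto([],82.6)
f=grab_frame('wrist');crop(f,230,45,410,145,4.4,'w20')
f=grab_frame('scene');crop(f,220,180,340,290,6,'s20')"
```

```text
clock: 20.8
position: [0.5513, 0.3858, 0.0737]
tool_rot: [-2.439, 1.57, -2.569]
force: [0.2, -0.2, -4.0]
grip_width: 0.0122
t=20.80 p [0.5513 0.3858 0.0737] F [ 0.2 -0.2 -4. ] w 0.0122 tilt 0.03 jaw yaw 82.52 z [ 0.992 -0.13  -0.   ] q [-0.18  0.94 -0.89  1.54  0.8   1.05  0.16]
  turn about tool x (down): -0.08
```

View pics/w20.png

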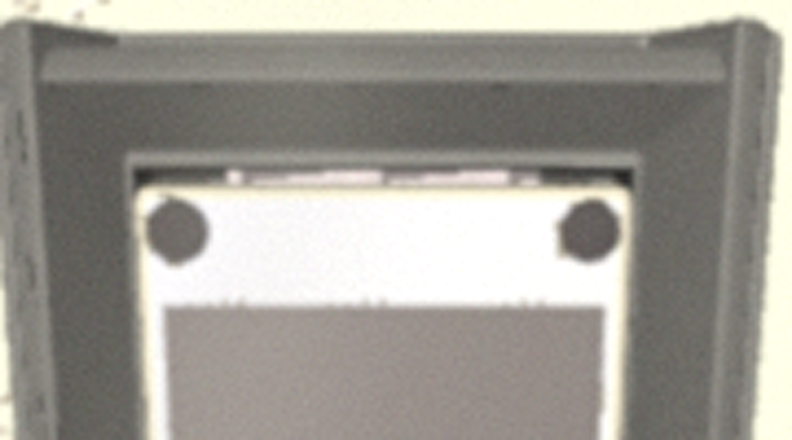

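View pics/s20.png

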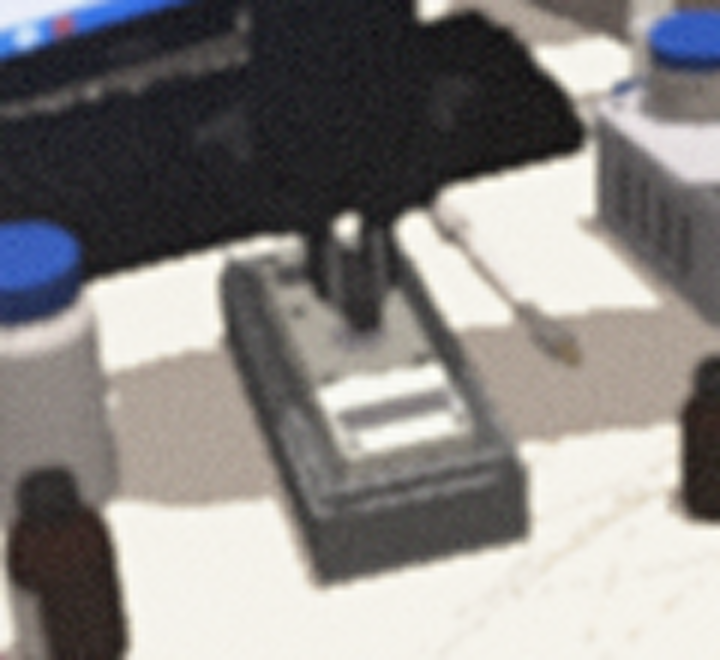

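```bash
python3 -m pendant '[[4,0,0,0],[3,0,0,0],[1.5,0,0,0],[0,0,0,0]]'; python3 -c "
from h import *
goto([],82.6)
f=grab_frame('wrist');crop(f,230,45,410,145,4.4,'w21')"
```

```text
clock: 21.4
position: [0.5514, 0.3858, 0.0656]
tool_rot: [-1.875, 1.571, -2.005]
force: [-1.1, -0.2, -2.7]
grip_width: 0.0125
t=21.40 p [0.5514 0.3858 0.0656] F [-1.1 -0.2 -2.7] w 0.0125 tilt 0.01 jaw yaw 82.52 z [ 0.991 -0.13  -0.   ] q [-0.18  0.95 -0.88  1.55  0.81  1.04  0.16]
  turn about tool x (down): -0.08
```

View pics/w21.png

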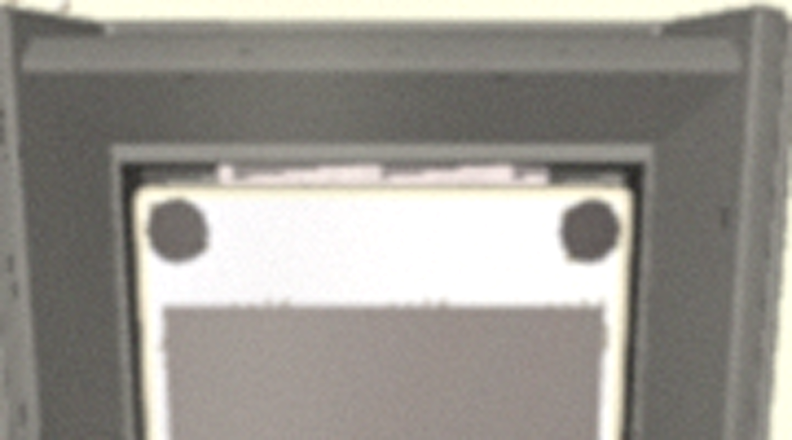

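```bash
python3 -m pendant '[[1,0,0,0],[1,0,0,0],[0,0,0,0],[0,0,0,0]]';python3 -m pendant '[[1,0,0,0],[1,0,0,0],[0,0,0,0]]'; python3 -m pendant '[[1,0,0,0],[1,0,0,0],[1,0,0,0],[0,0,0,0]]';python3 -c "
from h import *
goto([],82.6)
f=grab_frame('wrist');crop(f,230,45,410,145,4.4,'w22')"
```

```text
clock: 21.95
position: [0.5515, 0.3859, 0.0637]
tool_rot: [0.785, 1.571, 0.655]
force: [-1.9, -2.3, 3.0]
grip_width: 0.012
clock: 22.32
position: [0.5514, 0.3859, 0.0615]
tool_rot: [-1.592, 1.571, -1.722]
force: [-0.2, -3.1, 3.3]
grip_width: 0.0121
clock: 22.82
position: [0.5515, 0.3859, 0.0586]
tool_rot: [1.356, 1.571, 1.225]
force: [-1.5, -3.3, 3.7]
grip_width: 0.012
t=22.82 p [0.5515 0.3859 0.0586] F [-1.5 -3.3  3.7] w 0.012 tilt 0.0 jaw yaw 82.52 z [ 0.991 -0.13   0.   ] q [-0.19  0.96 -0.87  1.55  0.82  1.03  0.15]
  turn about tool x (down): -0.08
```

View pics/w22.png

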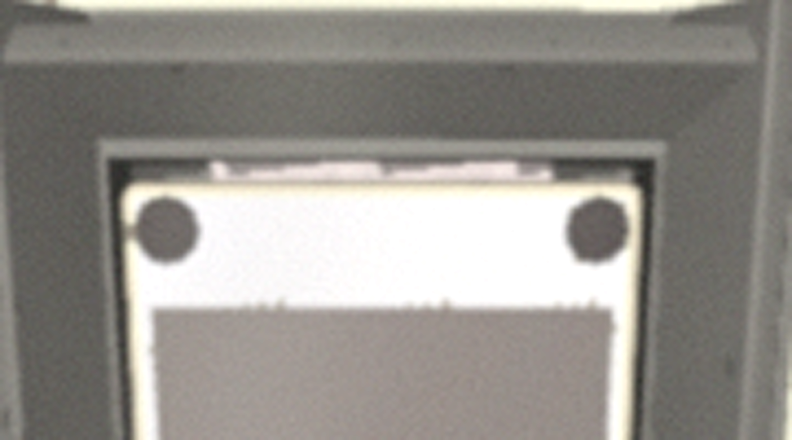

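```bash
python3 -m pendant '[[2,0,0,0],[2,0,0,0],[1.5,0,0,0],[1,0,0,0],[0,0,0,0]]' - 90;python3 -m pendant '[[0.5,0,0,0],[0,0,0,0]]'; python3 -c "
from h import *
goto([],82.6)"
```

```text
clock: 23.5
position: [0.5515, 0.3859, 0.0521]
tool_rot: [0.347, 1.571, 0.217]
force: [-0.7, -3.6, 6.8]
grip_width: 0.0118
clock: 23.75
position: [0.5515, 0.3859, 0.0516]
tool_rot: [0.334, 1.571, 0.204]
force: [-1.0, -3.4, 6.2]
grip_width: 0.0121
t=23.75 p [0.5515 0.3859 0.0516] F [-1.  -3.4  6.2] w 0.0121 tilt 0.01 jaw yaw 82.52 z [ 0.991 -0.13   0.   ] q [-0.19  0.97 -0.87  1.55  0.83  1.02  0.15]
  turn about tool x (down): -0.08
```

```bash
python3 -m pendant '[[0.4,0,0,0],[0,0,0,6],[0,0,0,8],[0,0,0,8],[0,0,0,0]]'; python3 -c "
from h import *
goto([],82.6);print(bot.observe()['moment'].round(2))"
```

```text
clock: 24.38
position: [0.5516, 0.3857, 0.0514]
tool_rot: [-0.152, 1.57, -0.669]
force: [-1.5, -4.2, 7.5]
grip_width: 0.0116
t=24.38 p [0.5516 0.3857 0.0514] F [-1.5 -4.2  7.5] w 0.0116 tilt 0.04 jaw yaw 60.39 z [ 0.869 -0.494  0.001] q [-0.23  0.94 -0.79  1.55  0.76  0.98 -0.2 ]
  turn about tool x (down): -22.21
[-0.94  0.23 -0.03]
```

```bash
python3 -m pendant '[[0,0,0,8],[0,0,0,8],[0,0,0,8],[0,0,0,8],[0,0,0,8],[0,0,0,8],[0,0,0,8],[0,0,0,6],[0,0,0,5],[0,0,0,0],[0,0,0,0]]'; python3 -c "
from h import *
goto([],-7.5);print(bot.observe()['moment'].round(2))
f=grab_frame('wrist');cv2.imwrite('pics/w23.png',f['img'][:,:,::-1])"
```

```text
clock: 25.75
position: [0.5516, 0.3853, 0.0513]
tool_rot: [0.308, 1.57, -1.376]
force: [-2.0, -6.3, 8.6]
grip_width: 0.0118
t=25.75 p [0.5516 0.3853 0.0513] F [-2.  -6.3  8.6] w 0.0118 tilt 0.06 jaw yaw -6.49 z [-0.113 -0.994  0.001] q [-0.36  0.86 -0.55  1.56  0.54  0.87 -1.22]
  turn about tool x (down): 1.01
[-1.46  0.28 -0.06]
```

View pics/w23.png

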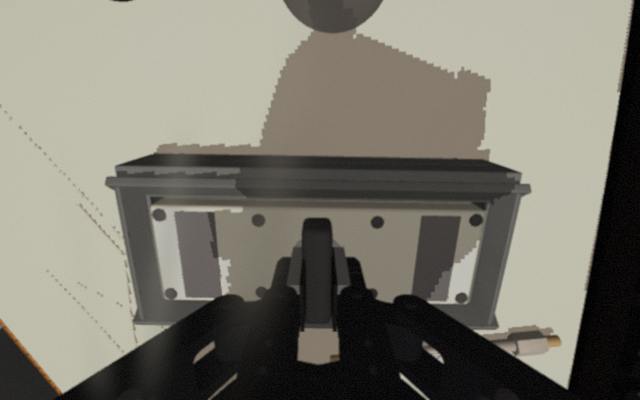

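```bash
python3 -m pendant '[[0,0,0,1],[-2,0,0,0],[-2,0,0,0],[-1.5,0,0,0],[0,0,0,0]]'; python3 -m pendant '[[0,0,0,0],[0,0,0,0],[0,0,0,0]]' -0.2; python3 -c "
from h import *
goto([],-7.5)
f=grab_frame('wrist');cv2.imwrite('pics/w24.png',f['img'][:,:,::-1])
f=grab_frame('scene');crop(f,220,180,340,290,6,'s24')"
```

```text
clock: 26.42
position: [0.5515, 0.3853, 0.0567]
tool_rot: [0.202, 1.57, -1.5]
force: [-1.5, -4.5, 5.3]
grip_width: 0.0114
clock: 26.8
position: [0.5513, 0.3861, 0.0566]
tool_rot: [-2.508, 1.57, 2.074]
force: [0.5, 0.1, 0.5]
grip_width: 0.0341
t=26.80 p [0.5513 0.3861 0.0566] F [0.5 0.1 0.5] w 0.0341 tilt 0.02 jaw yaw -7.47 z [-0.13  -0.992 -0.   ] q [-0.36  0.86 -0.55  1.56  0.53  0.88 -1.23]
  turn about tool x (down): 0.03
```

View pics/w24.png

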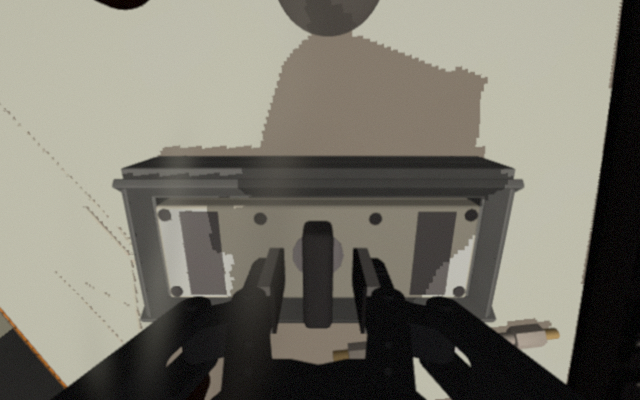

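View pics/s24.png

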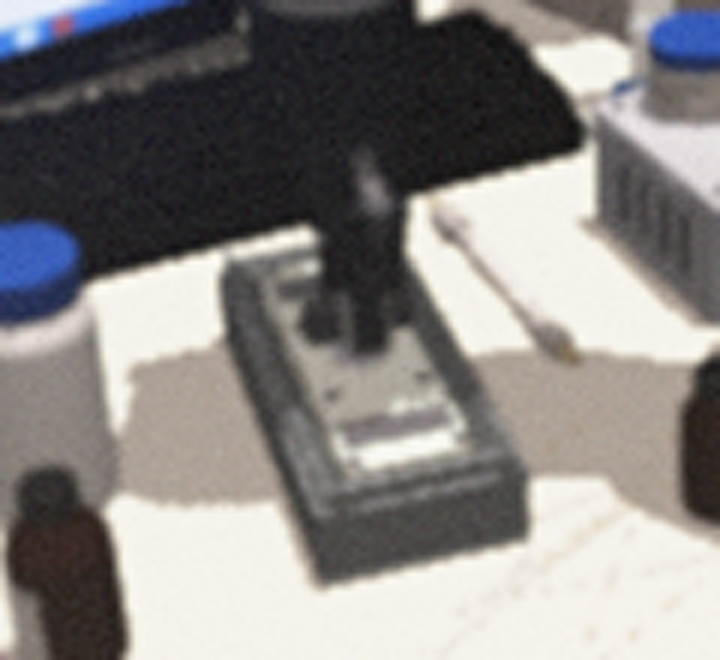

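Released and the bar lies crosswise. I'll rise straight up and check that it stays caught.

```bash
python3 -m pendant '[[-15,0,0,0],[-25,0,0,0],[-30,0,0,0],[-35,0,0,0],[-40,0,0,0],[-40,0,0,0],[0,0,0,0]]'; python3 -c "
from h import *
goto([],-7.5)
f=grab_frame('wrist');cv2.imwrite('pics/w25.png',f['img'][:,:,::-1])
f=grab_frame('scene');crop(f,220,180,340,290,6,'s25')
f=grab_frame('top');crop(f,180,170,400,310,3.6,'t25')"
```

```text
clock: 27.78
position: [0.5522, 0.3869, 0.246]
tool_rot: [2.367, 1.565, 0.665]
force: [-0.8, -0.5, -1.5]
grip_width: 0.0339
t=27.77 p [0.5522 0.3869 0.246 ] F [-0.8 -0.5 -1.5] w 0.0339 tilt 0.32 jaw yaw -7.48 z [-0.13  -0.991 -0.004] q [-0.32  0.65 -0.63  1.42  0.4   1.19 -1.13]
  turn about tool x (down): 0.02
```

View pics/w25.png

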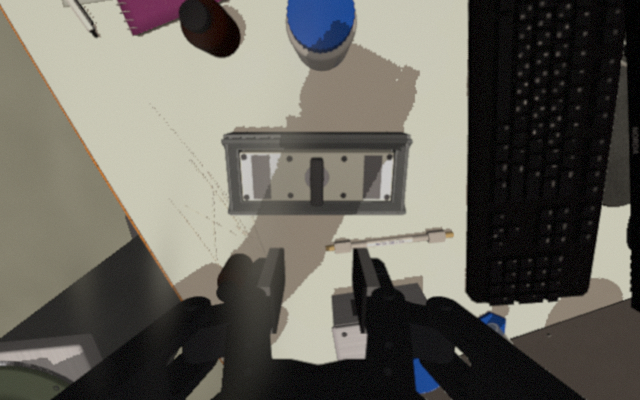

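View pics/s25.png

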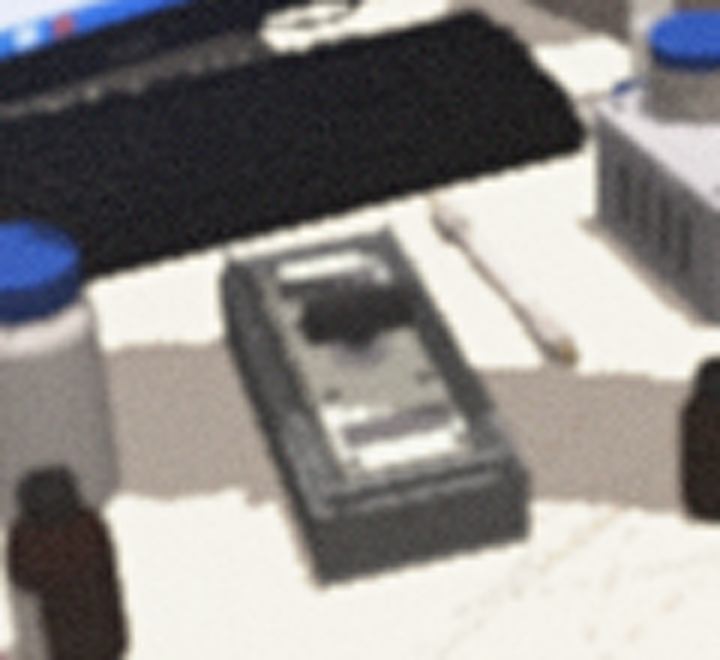

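View pics/t25.png

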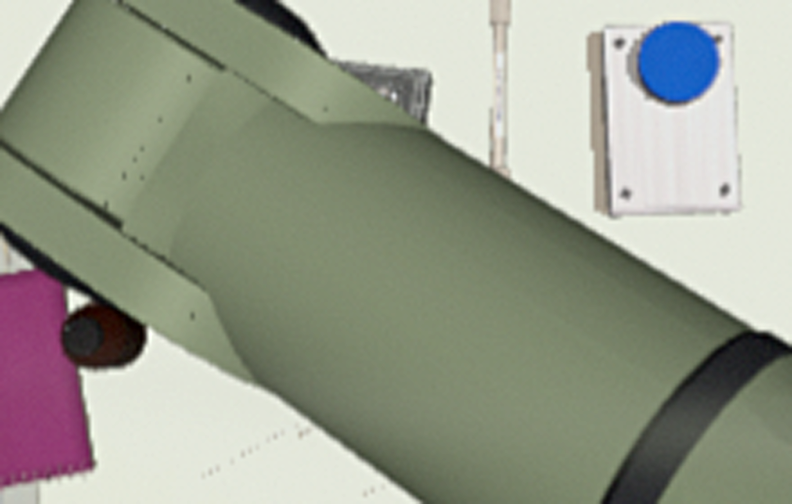

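```bash
python3 -c "
from h import *
f=grab_frame('scene')
c=np.array([.5515,.3855]);u=np.array([.9916,-.13]);n=np.array([.13,.9916])
ims=[]
for k,pl in enumerate((.006,0)):
  pts=[(*(c+a*.025*n+b*.007*u),z-pl) for a in(-1,1) for b in(-1,1) for z in(.062,.082)]
  pts+=[(*(c+a*.085*u+b*.028*n),.046) for a in(-1,1) for b in(-1,1)]
  crop(f,255,205,310,265,7,'o%d'%k,pts); ims.append(cv2.imread('pics/o%d.png'%k))
cv2.imwrite('pics/o.png',np.hstack(ims))
"
```

```text
(no output)
```

View pics/o.png

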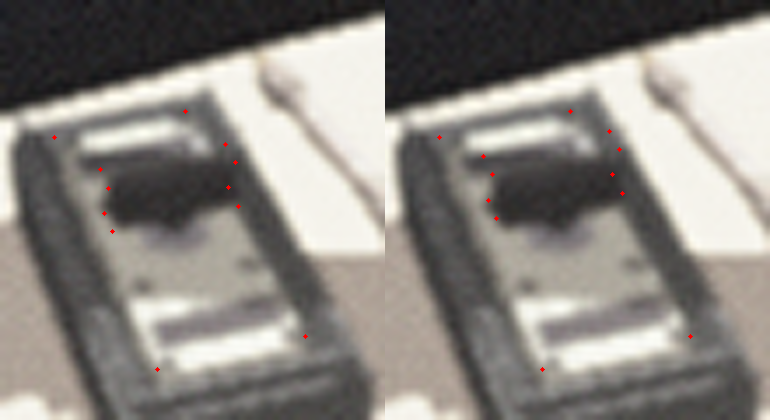

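```bash
python3 -c "
from h import *
f=grab_frame('scene');crop(f,200,150,450,300,3.2,'s26')"
```

```text
(no output)
```

View pics/s26.png

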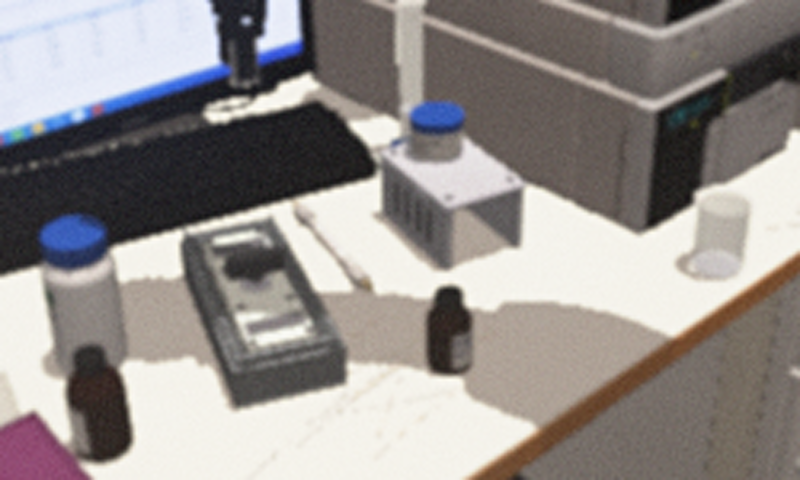

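The scene view shows the small bottle upright at (450,330), the cassette level in the dock with its bar crosswise at (255,262), and the bystanders where they stood. I'm handing the job in.

```bash
python3 -c "
from workcell import job_done, bot
print(job_done()); print(bot.observe()['clock'])"
```

```text
the job is handed in; nothing more can be done
None
the job is handed in; nothing more can be done
```

The job is handed in, at about 28 s of the 72 s allowed. No verdict was reported back, so what follows rests on my own checks.

**What I did:**
- **Bottle:** I moved the smaller amber bottle to about (0.43, 0.27), roughly 100 mm from where it was, standing upright.
- **Cassette:** I drew it about 116 mm out by its free end, regripped it by the head, and lowered it into the dock. Contact came with the TCP at about z = 0.064, which matches fully home.
- **Head:** I pressed it about 12.8 mm down, turned it 90° clockwise, eased up and let go.

**Last checks:**
- **Position:** The pictures show the cassette level in the dock and the bar crosswise.
- **Bottles and gripper:** The small bottle is upright and the bystanders look unmoved, though I did not measure them. The gripper is clear of everything, at about z = 0.25.
- **Caught height:** I could only judge it from the overlay on the scene picture, which fits about 6 mm down or slightly lower, not the free-up position. The overlay is a few pixels off, so it is not an exact reading.
- **Disagreements:** The wrist camera made the dock and cassette widths about 4% too small. My dock position estimates differed by up to 3 mm, so I centred the cassette by the visible gaps instead.

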